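Shift the wanted tile sample under the light

ROBOT

A 7-joint arm with a two-finger parallel gripper is mounted at the origin on the work surface. World frame = base frame: x ahead of the robot, y to its left, z up, the work surface at z = 0. Lengths are in m, angles in rad, forces in N, time in s.
With the tool pointing down it reaches from about 0.425 to 0.925 m from the base axis. Payload 6.8 kg.
Tool frame: the origin (TCP) lies at the very end of the fingers, on their centre line; the grasp point (between the pads) lies bot.hold_point_z behind it (bot.hold_point_z is the distance from the TCP to the grasp point, in m); x points along the fingers, z is the direction in which the jaws open and shut, and the axes are right-handed (so a half turn about x gives the same grasp; the last joint's range is limited). The gripper opens to 85 mm and grips with 20 to 120 N. Pads are 22 mm wide; open, the fingers measure 114 mm over their backs; the gripper's body (76 mm by 85 mm) begins 54 mm behind the grasp point. The pads swing forward as they close: fully open they stand 13 mm farther back than shut.
Start: joints at [1.167, 0.477, 0.022, 1.555, -0.011, 1.109, -0.083], TCP at [0.197, -0.646, 0.231] pointing down, gripper open.
Joint ranges: [-2.96, 2.96], [-0.34, 2.1], [-1.41, 1.46], [0.24, 2.44], [-1.37, 4.51], [0.17, 1.92], [-2.96, 2.96]. Speed limits (rad/s): [2.39, 2.39, 3.14, 3.14, 3.14, 3.14, 3.14].

INTERFACE

Orientations are given as a unit quaternion [w, x, y, z].
In Python, from station import bot gives the robot as it stands.
- The arm moves only by the tool drive_tool, never from a script. Its arguments are lists of equal length, an entry for each row: "slide": the shift along the world's x, y, z in mm, a list of three; "turn": the turn, a rotation vector about the world's x, y, z in rad, a list of three; "gripper": the opening, from 0 (shut) to 1 (fully open). A call has 1 to 10 rows; each row is the pose to reach, as a shift and turn from the pose measured when the call began; what a row does not reach only later rows make up. A row lasts 1/10 s, in which the tool goes at most 50 mm and 8.59 degrees, less where a joint would pass 70% of its speed; a pose out of reach is approached as far as the arm can. A call with a gripper value outside its range is refused whole. The fingers move at their own pace and stop on an object; "squeeze" is the grip in N (left out, the last holds). Time passes only in rows, so rows that repeat a pose let the fingers close. It gives the time, the measured TCP pose, the force and the opening at its end, in the units of the state.
- bot.get_obs(): the state, without advancing time (a new reading comes with each control period).
- bot.read_camera(name): name is "scene" or "side" or "wrist"; returns a dict with "color" (480x640x3 uint8, red, green, blue), "fovy" (degrees; the focal length in pixels is half the picture's height over the tangent of half this angle, whatever the lens; pixels are square), "cx", "cy" (the principal point, pixels), "R" (3x3) and "t" (3): a world point X has camera coordinates R X + t. Camera axes: x right, y down, z forward; pixel columns grow to the right and rows downward; lengths in m; the calibration is good to about 2 mm. The wrist camera is an equidistant fisheye: a pixel r from the principal point sees the ray r / f radians off the axis. A picture is of the moment at which its call begins. There is no depth.
- bot.hand_in(): hands the job in, once; it reports no verdict.
The state is a dict: "t": time; "q": joint angles; "joint_vel": joint speeds; "joint_torque": joint torques, N m; "eef_pos": TCP position; "tool_rot": TCP orientation; "contact_force": force on the tool from outside, world axes, zero at the start; "torque": the same for the moment, N m; "gripper_width": opening from 0.0 (shut) to 1.0 (fully open).
Only numpy, scipy, OpenCV 4.12 (cv2) and the standard library are available. Lean on these libraries where they do the work, as an engineer would, in place of code of your own. Each camera call takes 0.05 s, during which the arm holds its last target.

TASK

A customer wants to see the sample with the flat fin-shaped grip: bring it fully into the tray's far right place (as seen from the robot) under the light bar, by sliding the three tiles one after another through the empty place. Keep the tiles down in the tray, never lifting one out, and leave all three lying flat in it. Leave the other things on the desk where they are.

Things in the scene. Friction and masses are not known exactly. Their poses are not given: they have to be found in the camera images.
- board: Grey base plate fixed on the desk, 230 (x) x 350 (y) x 12 mm; origin under its centre at desk height; x away from the robot, y left, z up; turned up to 0.3 rad. In its middle a dark frame (10 mm wide, top 26 mm above the desk) encloses a flat tray 148 x 148 mm, floor 12 mm above the desk: 2 x 2 places, no partitions, centres at x, y = +-37 mm. Tiles have 8 mm of play.
- bar_mid (a point): Middle of the aluminium light bar's axis: the bar is 14 mm thick, 340 mm long along board y, axis at board x = +36 mm, right above the far row, 132 mm above the desk, on 12 mm posts at y = +-158 mm, fixed to the board. An upright tool over the far row would strike it: lean the tool back towards the robot by about 30 degrees (25 to 45) to reach in under it.
- lamp_box (a point): Middle of the top of the black lamp box, 70 (x) x 40 (y) mm, 36 mm above the desk, fixed to the board right of the frame at board x = 0, y = -135 mm.
- far_right (a point): Centre, on the tray's floor, of the far right place as seen from the robot (board x = +37, y = -37 mm), below the light bar. The thick tile is there at the start; the fin tile must end there.
- near_left (a point): Centre, on the tray's floor, of the near left place (board x = -37, y = +37 mm). Empty at the start.
- far_left (a point): Centre, on the tray's floor, of the far left place (board x = +37, y = +37 mm). Holds the fin tile or the slim tile at the start.
- near_right (a point): Centre, on the tray's floor, of the near right place (board x = -37, y = -37 mm). Holds the fin tile or the slim tile at the start.
- fin_mid (a point): Square stone tile 70 x 70 x 10 mm, about 130 g, loose in the tray, with a 40 mm high beech grip in the middle of its top. Point: on its axis, 25 mm above its underside (15 above the tile's top face, 25 below the grip's top). x, y along its edges as the board's. Grip: an upright flat fin, 12 mm thick in y, 30 mm long in x. Starts far left or near right.
- slim_mid (a point): Square stone tile 70 x 70 x 10 mm, about 130 g, loose in the tray, with a 40 mm high beech grip in the middle of its top. Point: on its axis, 25 mm above its underside (15 above the tile's top face, 25 below the grip's top). x, y along its edges as the board's. Grip: a slim round post, 18 mm across. Starts far left or near right.
- thick_mid (a point): Square stone tile 70 x 70 x 10 mm, about 130 g, loose in the tray, with a 40 mm high beech grip in the middle of its top. Point: on its axis, 25 mm above its underside (15 above the tile's top face, 25 below the grip's top). x, y along its edges as the board's. Grip: a thick round post, 32 mm across. Starts far right.
- calculator: flat black desk calculator 145 x 105 x 19 mm, loose, left of the board. Origin at the centre of its underside. To be left alone.
- tape: roll of clear tape lying flat, 90 mm across, 20 mm high, loose. Origin at the centre of its underside. To be left alone.
- stapler: black stapler 130 x 36 x 38 mm, loose, right of the board. Origin at the centre of its underside. To be left alone.
- terminal: grey card terminal 160 x 76 x 30 mm, loose, right of the board. Origin at the centre of its underside. To be left alone.
- spacers: small jar of tile spacers, 42 mm across, 34 mm high, standing loose on the board left of the frame, about 135 mm left of the board's centre line. Origin at the centre of its underside. To be left alone.
- offcut: strip of red tile 30 x 100 x 9 mm, lying loose in front of the board. Origin at the centre of its underside. To be left alone.
Mind the look-alikes: they are no part of the job. Leave any red look-alike of the part that bears slim_mid alone.

How it is judged:
At the end, for the whole second after the job is handed in: The fin tile's centre is within 14 mm (horizontally) of the centre of the far right place; all three tiles lie flat on the tray's floor inside the frame (within 4 mm of the floor, tilted less than 0.1 rad) and are at rest (horizontal distance between fin_mid and far_right below 0.014 m and z of fin_mid in the frame of board between 0.033 and 0.041 m and angle between each of fin_mid, slim_mid, thick_mid's own z axis and vertical below 0.1 rad and linear speed of each of fin, slim, thick below 0.02 m/s and z of slim_mid in the frame of board between 0.033 and 0.041 m and z of thick_mid in the frame of board between 0.033 and 0.041 m and x of slim_mid in the frame of board between -0.06 and 0.06 m and y of slim_mid in the frame of board between -0.06 and 0.06 m and x of thick_mid in the frame of board between -0.06 and 0.06 m and y of thick_mid in the frame of board between -0.06 and 0.06 m); the robot touches nothing.
It fails at once if a tile is lifted more than 10 mm off the tray's floor (z of any of fin_mid, slim_mid, thick_mid in the frame of board above 0.047 m).
It fails at once if another thing on the desk is shifted by more than 30 mm (distance of any of calculator, tape, stapler, terminal, spacers, offcut from where it was at the start of the episode above 0.03 m).
It also fails if it takes over 50 s, if anything falls off the work surface, if the arm or the gripper's body presses on something with over 40 N, if the wrist force passes 120 N, or if a joint passes its speed limit or range.

## Working session

There is one attempt and no reset: what is moved stays moved. The work goes in short steps, Python scripts to look and compute and a tool call to move; the robot and the scene stay as the last step left them, time stands still between calls to the robot, and variables do not carry over. Pictures are saved under pics/ and viewed, and the job is handed in when it is done.

Besides the shell and the picture viewer there is one more tool, called after "Emit:" as name(argument=value, ...) on one line, values as JSON. drive_tool: Moves the arm, as the interface text tells. Its arguments: {"type":"object","properties":{"slide":{"type":"array"},"turn":{"type":"array"},"gripper":{"type":"array"},"squeeze":{"type":"number"}},"required":["slide","turn","gripper"]}

```bash
ls; mkdir -p pics; python3 - <<'E'
from station import bot
import cv2
o=bot.get_obs()
print({k:(v if not hasattr(v,'round') else v) for k,v in o.items()}, bot.hold_point_z)
for n in ["scene","side","wrist"]:
    c=bot.read_camera(n); cv2.imwrite(f"pics/{n}0.png",c["color"][:,:,::-1])
    print(n,c["fovy"],c["cx"],c["cy"],c["R"],c["t"])
E
```

```text
pics
{'t': 0.0, 'q': array([ 1.16692844,  0.47782284,  0.02234991,  1.55643603, -0.01151773,
        1.10930268, -0.08310569]), 'joint_vel': array([ 0.00047825,  0.00093769,  0.00190901, -0.0002975 , -0.00099761,
        0.00168107,  0.00082017]), 'joint_torque': array([ 3.71720298e-04, -5.96434486e+01,  1.60819173e+00, -2.81191188e+01,
        1.24857546e-02,  9.49236477e-03, -3.96262266e-06]), 'eef_pos': array([ 0.19655928, -0.64513362,  0.23031718]), 'tool_rot': array([ 0.56766654,  0.42122039,  0.56876319, -0.42051934]), 'contact_force': array([ 0.06094891, -0.12154628,  0.32904287]), 'torque': array([-0.00247563, -0.03993588, -0.01220904]), 'gripper_width': 0.998036361159413} 0.0187
scene 44.63388978774051 316.9990270733547 224.65168730545994 [[ 0.86628176  0.49951337  0.00650495]
 [ 0.41766074 -0.71706192 -0.55801586]
 [-0.27407193  0.48611583 -0.82980478]] [-0.51985433 -0.1452589   1.33111981]
side 46.77811032075837 316.6621011047711 244.70606533417975 [[-0.9997827   0.00924012 -0.01868612]
 [ 0.01995511  0.68346263 -0.7297127 ]
 [ 0.00602863 -0.72992702 -0.6834985 ]] [0.55717722 0.04020597 1.16784067]
wrist 65.70646984690485 318.48018421199225 239.55831268293767 [[ 0.29134783 -0.95661614 -0.00141758]
 [-0.9107859  -0.27784231  0.3054058 ]
 [-0.29254998 -0.08768821 -0.95222124]] [-0.67573724 -0.03968061  0.3802694 ]
```

View pics/scene0.png

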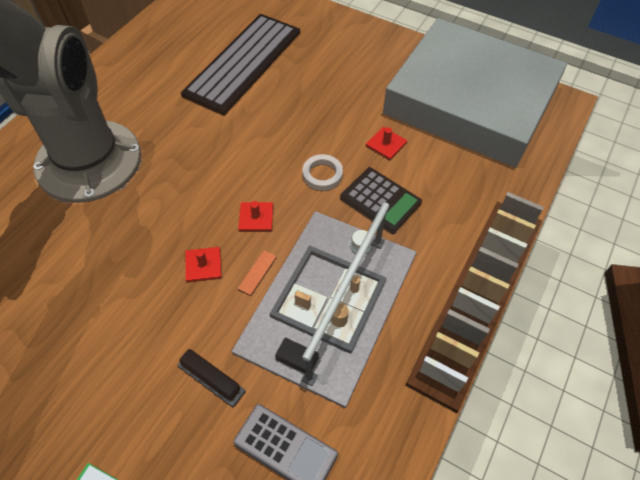

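View pics/side0.png

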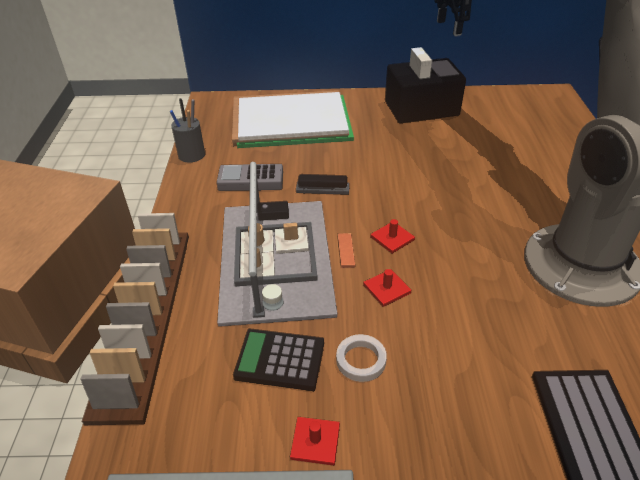

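View pics/wrist0.png

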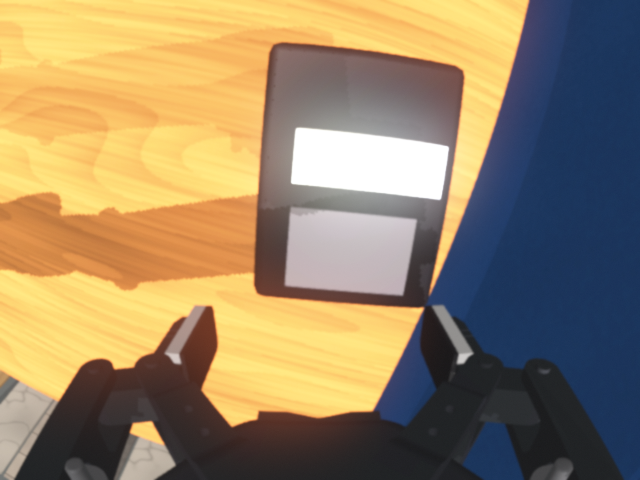

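```bash
python3 - <<'E'
import cv2
a=cv2.imread("pics/scene0.png");b=cv2.imread("pics/side0.png")
cv2.imwrite("pics/scz.png",cv2.resize(a[200:410,220:430],None,fx=2.85,fy=2.85,interpolation=cv2.INTER_CUBIC))
cv2.imwrite("pics/siz.png",cv2.resize(b[155:325,210:350],None,fx=3.5,fy=3.5,interpolation=cv2.INTER_CUBIC))
E
```

```text
(no output)
```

View pics/scz.png

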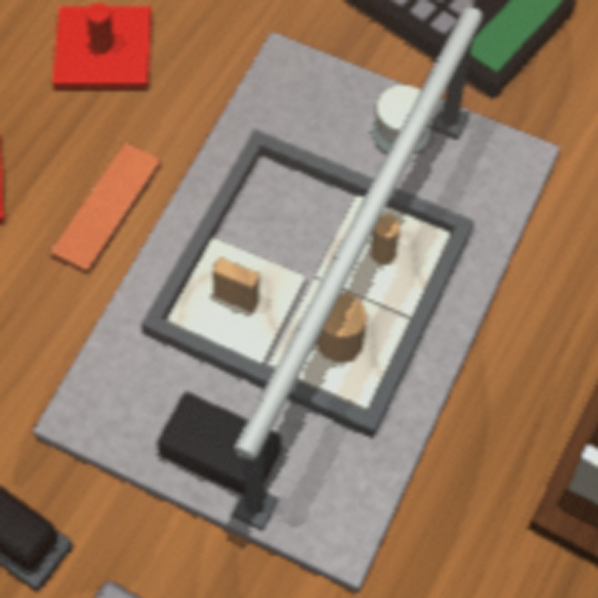

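View pics/siz.png

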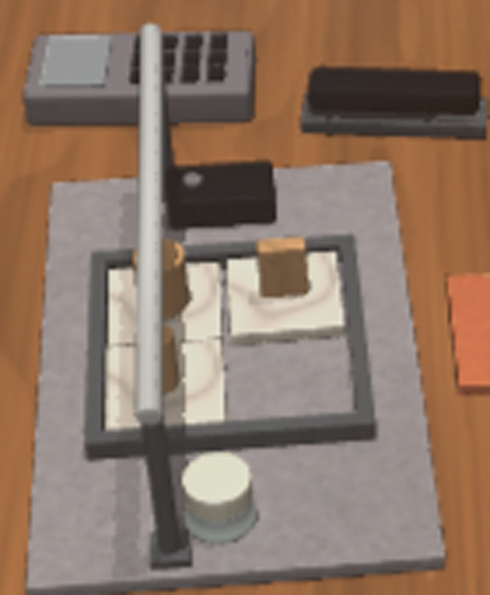

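```bash
cat > h.py <<'E'
import numpy as np, cv2, json
from scipy.spatial.transform import Rotation as Rn
def ray(c,uv):
    f=240/np.tan(np.radians(c["fovy"]/2)); R=np.array(c["R"]); t=np.array(c["t"])
    d=np.array([(uv[0]-c["cx"])/f,(uv[1]-c["cy"])/f,1.]); return -R.T@t, R.T@d
def onplane(c,uv,z):
    o,d=ray(c,uv); return (o+d*(z-o[2])/d[2])
def proj(c,X):
    f=240/np.tan(np.radians(c["fovy"]/2)); p=np.array(c["R"])@np.asarray(X)+np.array(c["t"]); return np.array([c["cx"]+f*p[0]/p[2],c["cy"]+f*p[1]/p[2]])
E
python3 - <<'E'
from h import *
from station import bot
S=bot.read_camera("scene"); D=bot.read_camera("side")
# board coords order: corners far-left(+,+), near-left(-,+), near-right, far-right
def crop(p,s,o): return np.array(p)/s+np.array(o)-0.0
sc=lambda p:(np.array(p)+.5)/2.85-.5+[220,200]
si=lambda p:(np.array(p)+.5)/3.5-.5+[210,155]
B=[(.115,.175),(-.115,.175),(-.115,-.175),(.115,-.175)]; F=[(.084,.084),(-.084,.084),(-.084,-.084),(.084,-.084)]
data=[(S,sc,[(558,148),(272,35),(38,433),(358,588)],B,.012,"sceneB"),(S,sc,[(472,218),(258,132),(145,327),(374,432)],F,.026,"sceneF"),
(D,si,[(30,583),(442,560),(390,163),(52,183)],B,.012,"sideB"),(D,si,[(87,443),(375,425),(355,237),(93,252)],F,.026,"sideF")]
def fit(P,Q):
    P=np.array(P);Q=np.array(Q);p=P.mean(0);q=Q.mean(0)
    a=P-p;b=Q-q
    th=np.arctan2((a[:,0]*b[:,1]-a[:,1]*b[:,0]).sum(),(a*b).sum())
    R=np.array([[np.cos(th),-np.sin(th)],[np.sin(th),np.cos(th)]])
    t=q-R@p; r=Q-(P@R.T+t)
    return th,t,r
AP=[];AQ=[]
for c,m,px,b,z,n in data:
    W=[onplane(c,m(p),z)[:2] for p in px]
    th,t,r=fit(b,W); print(n,th.round(4),t.round(4),(r*1000).round(1).tolist()); AP+=b;AQ+=W
th,t,r=fit(AP,AQ); print("all",th,t,np.abs(r).max())
R=np.array([[np.cos(th),-np.sin(th)],[np.sin(th),np.cos(th)]])
for n,c,im in (("scene",S,S["color"]),("side",D,D["color"])):
    im=im[:,:,::-1].copy()
    im=cv2.resize(im,None,fx=4,fy=4)
    for b,z in [(x,.012) for x in B]+[(x,.026) for x in F]+[((.036,y),.132) for y in (-.17,0,.17)]+[((.037,.037),.062),((.037,-.037),.062),((-.037,-.037),.062)]:
        u=proj(c,np.r_[R@np.array(b)+t,z]); cv2.circle(im,tuple(((u+.5)*4).astype(int)),4,(0,0,255),-1)
    o=(220,200) if n=="scene" else (195,150)
    cv2.imwrite(f"pics/{n}_ov.png",cv2.resize(im[o[1]*4:o[1]*4+800,o[0]*4:o[0]*4+800],(600,600)))
E
```

```text
sceneB 0.0747 [ 0.6467 -0.0351] [[-1.9, -1.5], [1.9, -1.7], [2.5, 2.4], [-2.5, 0.9]]
sceneF 0.0782 [ 0.6466 -0.0342] [[-3.1, 0.8], [3.0, 0.0], [1.8, 0.4], [-1.6, -1.2]]
sideB 0.0667 [ 0.6462 -0.0329] [[-3.2, -3.8], [1.5, 0.9], [1.5, 2.0], [0.2, 0.8]]
sideF 0.0647 [ 0.6456 -0.0329] [[-1.7, -1.2], [0.6, -0.1], [1.0, 1.4], [0.1, -0.0]]
all 0.0708847792606371 [ 0.64631009 -0.03376497] 0.0036416440740741907
```

View pics/scene_ov.png

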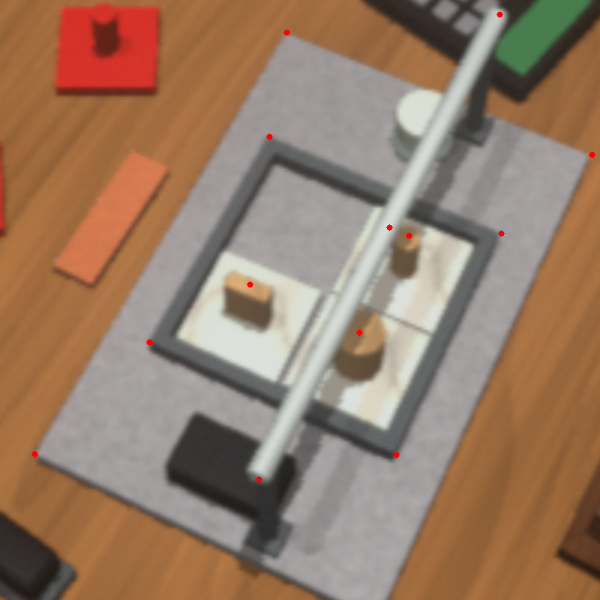

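View pics/side_ov.png

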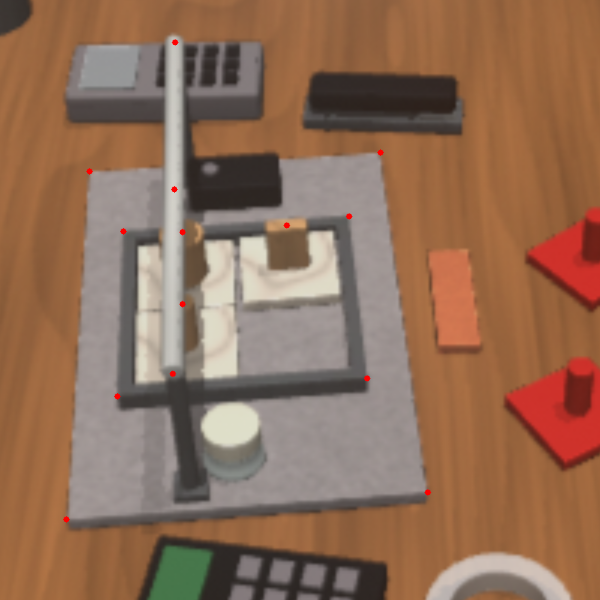

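```bash
cat >> h.py <<'E'
TH=0.071; C=np.array([.6463,-.0338])
Rb=Rn.from_euler('z',TH)
def b2w(x,y,z): return Rb.apply([x,y,z])+np.r_[C,0]
def w2b(p): return Rb.inv().apply(np.asarray(p)-np.r_[C,0])
def target(lean,flip):
    x=np.array([np.sin(lean),0,-np.cos(lean)]); z=np.array([0,1.,0])*flip; y=np.cross(z,x)
    return Rb*Rn.from_matrix(np.c_[x,y,z])
def rot(o): q=o["tool_rot"]; return Rn.from_quat([q[1],q[2],q[3],q[0]])
E
python3 - <<'E'
from h import *
from station import bot
o=bot.get_obs(); R=rot(o); print(R.as_matrix().round(3))
w=bot.read_camera("wrist"); c=-w["R"].T@w["t"]; print("cam in tool",R.inv().apply(c-o["eef_pos"]), "axis",R.inv().apply(w["R"][2]))
for f in (1,-1):
    for l in (0,.663):
        r=(target(l,f)*R.inv()).as_rotvec(); print(f,l,r.round(3),np.linalg.norm(r))
    print(f, target(.663,f).apply([0,1,0]))
E
```

```text
[[-0.     0.957  0.292]
 [ 0.001  0.292 -0.957]
 [-1.    -0.    -0.001]]
cam in tool [-0.142854    0.0782178   0.00156636] axis [ 9.52260057e-01 -3.05288007e-01  1.30237723e-04]
1 0 [ 0.000e+00 -1.000e-03  2.917e+00] 2.9167929872102465
1 0.663 [-0.942 -0.176  2.768] 2.9293409631195155
1 [-0.78616363 -0.0559116  -0.61548407]
-1 0 [-0.001 -0.    -0.225] 0.2248011453867926
-1 0.663 [ 0.12  -0.653 -0.217] 0.6988833175024557
-1 [0.78616363 0.0559116  0.61548407]
```

```bash
cat >> h.py <<'E'
HZ=.0187
def tcp(x,y,z,lean=.663,back=0.):
    "board grasp point (m) -> TCP world"
    T=target(lean,-1); return b2w(x,y,z)+T.apply([HZ-back,0,0])
def show(o=None,name=""):
    from station import bot
    o=o or bot.get_obs(); R=rot(o); g=w2b(o["eef_pos"]-R.apply([HZ,0,0]))
    print(name,"t",round(o["t"],2),"grasp in board mm",(g*1000).round(1),"ori err",(target(.663,-1)*R.inv()).as_rotvec().round(3),"F",np.round(o["contact_force"],1),"w",round(o["gripper_width"],3))
def need(x,y,z,back=0.):
    from station import bot
    o=bot.get_obs(); print("shift mm",((tcp(x,y,z,back=back)-o["eef_pos"])*1000).round(1),"turn",(target(.663,-1)*rot(o).inv()).as_rotvec().round(3))
E
python3 - <<'E'
from h import *
show(); need(.032,.037,.051,.25); need(.032,.037,.051,.12);need(.032,.037,.051)
E
```

```text
t 0.3 grasp in board mm [-491.8 -578.3  249.7] ori err [ 0.121 -0.653 -0.217] F [ 0.3  0.1 -0.1] w 1.002
shift mm [336.9 640.8   2.3] turn [ 0.121 -0.653 -0.217]
shift mm [ 416.7  646.5 -100.1] turn [ 0.121 -0.653 -0.217]
shift mm [ 490.4  651.7 -194.7] turn [ 0.121 -0.653 -0.217]
```

Emit:
drive_tool(slide=[[0,0,50],[20,40,60],[40,80,60],[65,120,60],[90,160,60],[112,200,60],[135,240,60],[155,280,60],[178,320,60],[200,360,60]], turn=[[0,0,0],[0,0,0],[0,0,-0.05],[0,0,-0.1],[0,0,-0.15],[0,0,-0.2],[0.02,-0.1,-0.22],[0.04,-0.2,-0.22],[0.06,-0.3,-0.22],[0.08,-0.4,-0.22]], gripper=[1,1,0.9,0.8,0.7,0.6,0.55,0.55,0.55,0.55], squeeze=30)

```text
t: 1.3
eef_pos: [0.3975, -0.2841, 0.2916]
tool_rot: [0.604, 0.578, 0.41, -0.364]
contact_force: [1.2, 0.0, 0.0]
gripper_width: 0.55
```

```bash
python3 - <<'E'
from h import *
show(); need(.032,.037,.051,.25); need(.032,.037,.051,.12);need(.032,.037,.051)
E
```

```text
t 1.3 grasp in board mm [-273.4 -232.1  308.8] ori err [ 0.013 -0.251 -0.003] F [1.2 0.  0. ] w 0.55
shift mm [136.1 279.4 -58.3] turn [ 0.013 -0.251 -0.003]
shift mm [ 215.9  285.1 -160.8] turn [ 0.013 -0.251 -0.003]
shift mm [ 289.5  290.3 -255.4] turn [ 0.013 -0.251 -0.003]
```

Emit:
drive_tool(slide=[[18,40,0],[36,80,0],[54,120,-10],[72,160,-20],[90,200,-30],[108,240,-40],[136,279,-58],[160,281,-89],[188,283,-125],[216,285,-161]], turn=[[0,-0.05,0],[0.01,-0.1,0],[0.01,-0.15,0],[0.01,-0.2,0],[0.01,-0.25,0],[0.013,-0.251,-0.003],[0.013,-0.251,-0.003],[0.013,-0.251,-0.003],[0.013,-0.251,-0.003],[0.013,-0.251,-0.003]], gripper=[0.55,0.55,0.55,0.55,0.55,0.55,0.55,0.55,0.55,0.55])

```text
t: 2.3
eef_pos: [0.5068, -0.0507, 0.2132]
tool_rot: [0.644, 0.601, 0.345, -0.324]
contact_force: [-0.6, -1.0, -0.5]
gripper_width: 0.549
```

```bash
python3 - <<'E'
from h import *
from station import bot
show(); need(.032,.037,.051,.05);need(.032,.037,.051)
for n in ["scene","side","wrist"]:
    c=bot.read_camera(n); cv2.imwrite(f"pics/{n}1.png",c["color"][:,:,::-1])
E
```

```text
t 2.3 grasp in board mm [-150.6   -6.2  228.8] ori err [ 0.045 -0.077  0.018] F [-0.6 -1.  -0.5] w 0.549
shift mm [ 149.6   54.7 -137.5] turn [ 0.045 -0.077  0.018]
shift mm [ 180.3   56.9 -176.9] turn [ 0.045 -0.077  0.018]
```

View pics/wrist1.png

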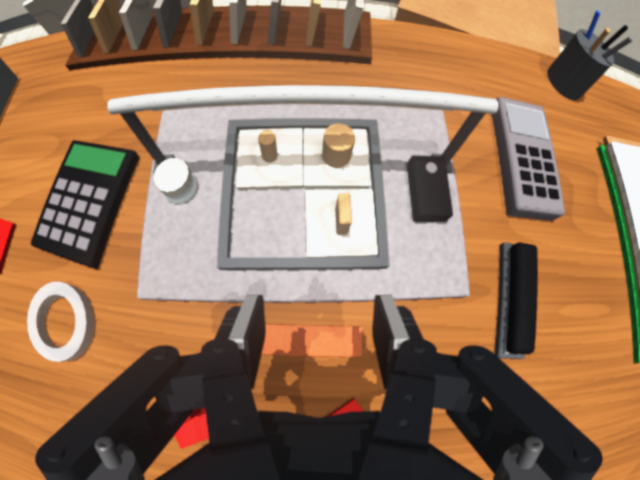

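View pics/side1.png

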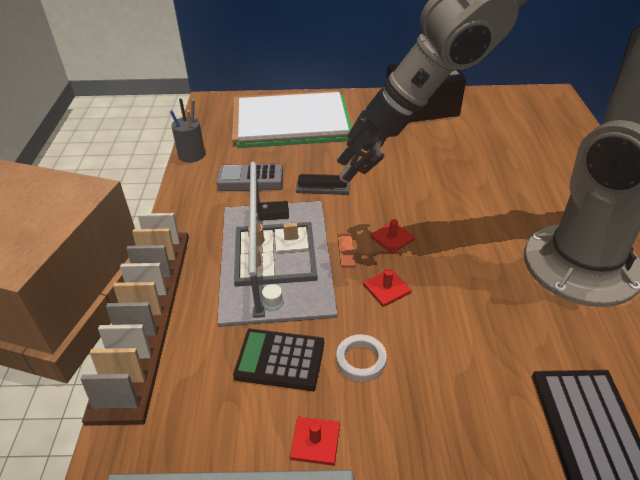

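Emit:
drive_tool(slide=[[25,15,-15],[50,30,-35],[75,42,-55],[95,50,-72],[107,52,-82],[107,52,-82],[107,52,-82]], turn=[[0.01,-0.02,0],[0.02,-0.04,0.01],[0.04,-0.06,0.02],[0.045,-0.077,0.018],[0.045,-0.077,0.018],[0.045,-0.077,0.018],[0.045,-0.077,0.018]], gripper=[0.55,0.55,0.55,0.55,0.55,0.55,0.55])

```text
t: 3.15
eef_pos: [0.6146, -0.0116, 0.1351]
tool_rot: [0.644, 0.618, 0.344, -0.292]
contact_force: [0.8, -0.1, -0.6]
gripper_width: 0.55
```

```bash
python3 - <<'E'
from h import *
from station import bot
show(); need(.032,.037,.051,.05);need(.032,.037,.051)
for n in ["wrist"]:
    c=bot.read_camera(n); cv2.imwrite(f"pics/{n}2.png",c["color"][:,:,::-1])
f=240/np.radians(c["fovy"]/2)  # check both focal readings
f2=240/np.tan(np.radians(c["fovy"]/2))
def pw(X):
    p=c["R"]@X+c["t"]; th=np.arctan2(np.hypot(p[0],p[1]),p[2]); d=p[:2]/np.hypot(*p[:2]); return np.array([c["cx"],c["cy"]])+f2*th*d
im=c["color"][:,:,::-1].copy()
for b in [(.084,.084,.026),(-.084,.084,.026),(-.084,-.084,.026),(.084,-.084,.026),(.037,.037,.062),(.037,-.037,.062),(-.037,-.037,.062),(.036,0,.132),(.036,.17,.132),(.036,-.17,.132)]:
    u=pw(b2w(*b)); print(b,u.round(1)); cv2.circle(im,tuple(u.astype(int)),3,(0,0,255),-1)
cv2.imwrite("pics/wrist2o.png",im)
E
```

```text
t 3.15 grasp in board mm [-41.1  24.3 150.2] ori err [ 0.002 -0.026 -0.012] F [ 0.8 -0.1 -0.6] w 0.55
shift mm [ 41.7  15.6 -59.5] turn [ 0.002 -0.026 -0.012]
shift mm [ 72.4  17.7 -98.9] turn [ 0.002 -0.026 -0.012]
(0.084, 0.084, 0.026) [245.9 188.3]
(-0.084, 0.084, 0.026) [232.9 401.4]
(-0.084, -0.084, 0.026) [461.1 399. ]
(0.084, -0.084, 0.026) [446.7 191.8]
(0.037, 0.037, 0.062) [298.7 226.6]
(0.037, -0.037, 0.062) [406.7 228. ]
(-0.037, -0.037, 0.062) [412.1 336.9]
(0.036, 0, 0.132) [365.6 180.1]
(0.036, 0.17, 0.132) [ 71.  185.9]
(0.036, -0.17, 0.132) [619.3 196.2]
```

View pics/wrist2o.png

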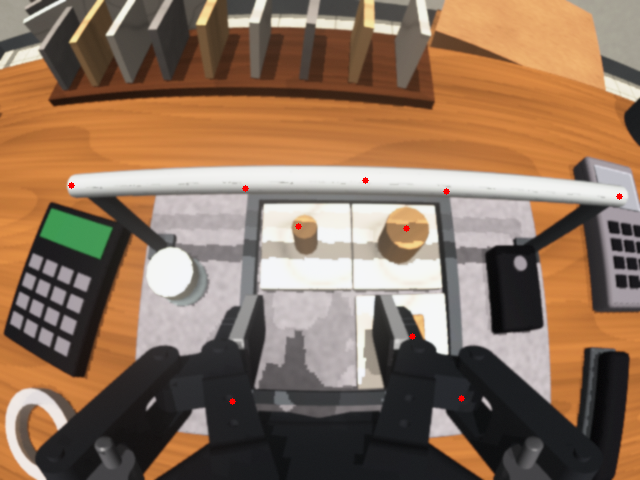

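Emit:
drive_tool(slide=[[2,13,-2],[12,14,-18],[26,14,-36],[40,15,-55],[52,15,-71],[62,15,-85],[70,15,-95],[72,15,-99],[72,15,-99],[72,15,-99]], turn=[[0.002,-0.026,-0.012],[0.002,-0.026,-0.012],[0.002,-0.026,-0.012],[0.002,-0.026,-0.012],[0.002,-0.026,-0.012],[0.002,-0.026,-0.012],[0.002,-0.026,-0.012],[0.002,-0.026,-0.012],[0.002,-0.026,-0.012],[0.002,-0.026,-0.012]], gripper=[0.55,0.55,0.55,0.55,0.55,0.55,0.55,0.55,0.55,0.55])

```text
t: 4.2
eef_pos: [0.6919, 0.0036, 0.0287]
tool_rot: [0.638, 0.63, 0.335, -0.289]
contact_force: [-0.2, -0.7, -0.2]
gripper_width: 0.549
```

```bash
cat > look.py <<'E'
from h import *
from station import bot
import sys
show()
k=sys.argv[1]
for n in sys.argv[2:]:
    c=bot.read_camera(n); im=c["color"][:,:,::-1]
    if n=="side": im=cv2.resize(im[150:340,200:440],None,fx=3,fy=3,interpolation=cv2.INTER_CUBIC)
    if n=="scene": im=cv2.resize(im[190:400,210:430],None,fx=2.8,fy=2.8,interpolation=cv2.INTER_CUBIC)
    cv2.imwrite(f"pics/{n}{k}.png",im)
E
python3 look.py 3 wrist side
```

```text
t 4.2 grasp in board mm [36.7 33.8 43.5] ori err [-0.019 -0.008  0.007] F [-0.2 -0.7 -0.2] w 0.549
```

View pics/wrist3.png

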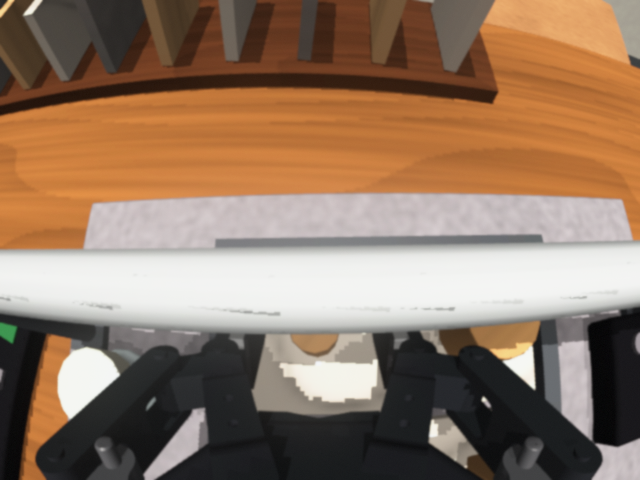

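View pics/side3.png

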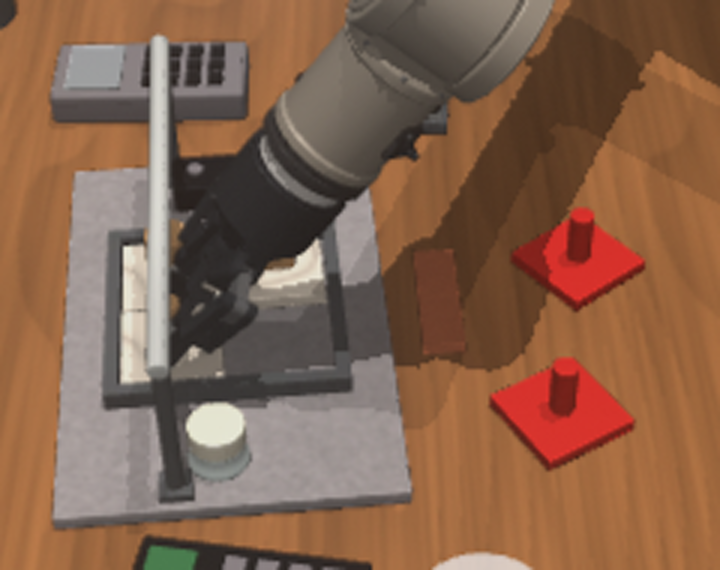

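Emit:
drive_tool(slide=[[-3,0,5],[-4,0,7],[-4,0,7]], turn=[[-0.019,-0.008,0.007],[-0.019,-0.008,0.007],[-0.019,-0.008,0.007]], gripper=[0.55,0.55,0.55])

```text
t: 4.6
eef_pos: [0.6879, 0.0037, 0.0369]
tool_rot: [0.647, 0.624, 0.332, -0.287]
contact_force: [-0.5, 0.4, -0.3]
gripper_width: 0.542
```

```bash
python3 -c "
from h import *; show()"
```

```text
t 4.6 grasp in board mm [32.6 34.5 51.6] ori err [ 0.     0.002 -0.   ] F [-0.5  0.4 -0.3] w 0.542
```

Now close on the slim post.

Emit:
drive_tool(slide=[[0,0,0],[0,0,0],[0,0,0],[0,0,0],[0,0,0],[0,0,0]], turn=[[0,0,0],[0,0,0],[0,0,0],[0,0,0],[0,0,0],[0,0,0]], gripper=[0.45,0.35,0.25,0.1,0.1,0.1], squeeze=30)

```text
t: 5.2
eef_pos: [0.6879, 0.0037, 0.0369]
tool_rot: [0.647, 0.624, 0.332, -0.287]
contact_force: [-0.1, 0.0, 1.4]
gripper_width: 0.198
```

```bash
python3 -c "
from h import *; show(); need(-.041,.039,.051)"
```

```text
t 5.2 grasp in board mm [32.7 34.5 51.6] ori err [ 0.     0.002 -0.   ] F [-0.1  0.   1.4] w 0.198
shift mm [-73.8  -0.7  -0.6] turn [ 0.     0.002 -0.   ]
```

Emit:
drive_tool(slide=[[-10,-1,0],[-22,-1,0],[-34,-1,0],[-46,-1,0],[-58,-1,0],[-68,0,0],[-75,0,0],[-75,0,0],[-75,0,0]], turn=[[0,0,0],[0,0,0],[0,0,0],[0,0,0],[0,0,0],[0,0,0],[0,0,0],[0,0,0],[0,0,0]], gripper=[0.1,0.1,0.1,0.1,0.1,0.1,0.1,0.1,0.1])

```text
t: 6.1
eef_pos: [0.6305, -0.0041, 0.0361]
tool_rot: [0.649, 0.618, 0.353, -0.271]
contact_force: [15.4, 35.5, 24.6]
gripper_width: 0.199
```

```bash
python3 look.py 4 wrist side
```

```text
t 6.1 grasp in board mm [-25.  30.  51.] ori err [-0.011 -0.008 -0.053] F [15.4 35.5 24.6] w 0.199
```

View pics/wrist4.png

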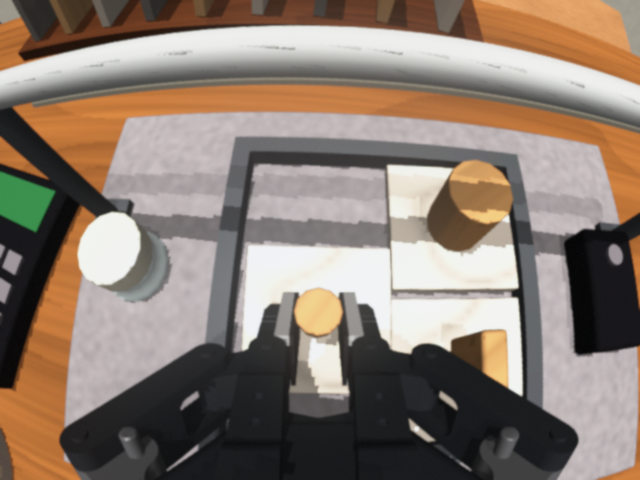

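View pics/side4.png

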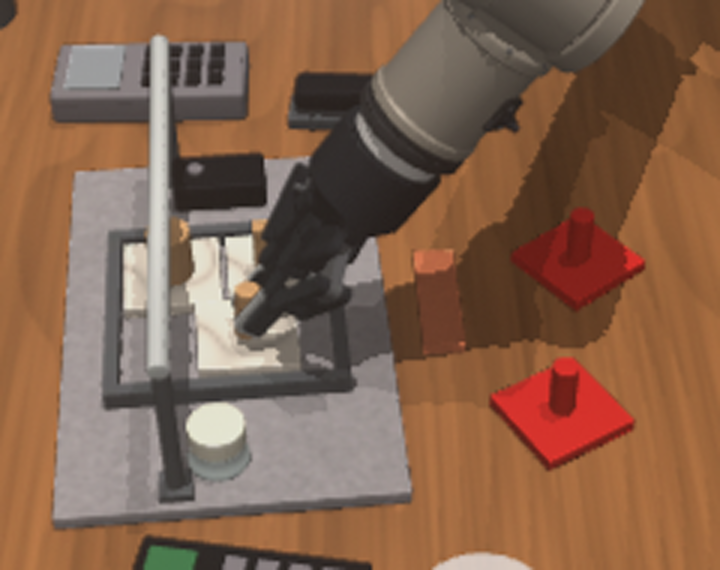

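```bash
python3 -c "
from h import *; show(); 
from station import bot; o=bot.get_obs(); print(o['torque'],o['joint_vel'].round(3),o['q'].round(3))"; python3 look.py 5 scene
```

```text
t 6.2 grasp in board mm [-24.9  30.   51. ] ori err [-0.011 -0.008 -0.052] F [15.2 36.1 25.1] w 0.198
[ 6.53992247 -5.10424483  4.30660655] [-0.001  0.    -0.001 -0.001 -0.     0.     0.   ] [ 0.963  1.201 -1.41   2.216  2.046  0.984 -2.959]
 t 6.2 grasp in board mm [-24.9  30.   51. ] ori err [-0.011 -0.008 -0.052] F [15.2 36.1 25.1] w 0.198
```

View pics/scene5.png

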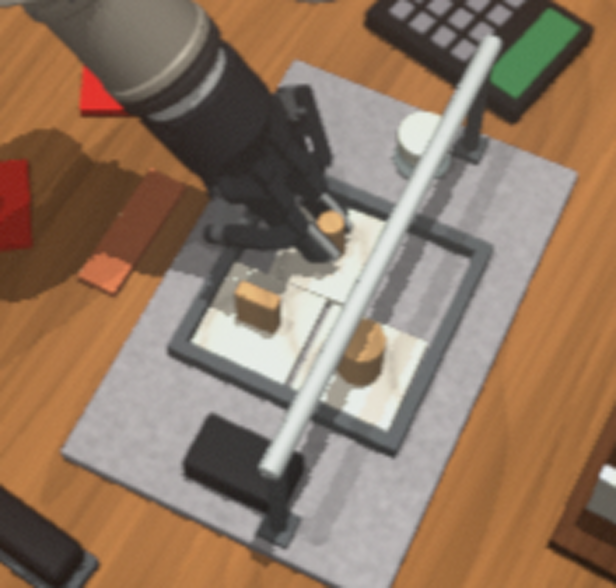

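Emit:
drive_tool(slide=[[2,0,0],[2,0,0],[2,0,0],[2,0,0],[2,0,0]], turn=[[0,0,0],[0,0,0],[0,0,0],[0,0,0],[0,0,0]], gripper=[0.1,0.1,0.3,0.5,0.5])

```text
t: 6.75
eef_pos: [0.6321, -0.0051, 0.0357]
tool_rot: [0.648, 0.618, 0.353, -0.272]
contact_force: [0.1, 0.2, 1.3]
gripper_width: 0.499
```

```bash
cat > st.py <<'E'
from h import *
show()
from station import bot; o=bot.get_obs(); print("tau",o['torque'].round(2),"q",o['q'].round(3),"R",rot(o).as_matrix().round(3).tolist(),"p",o['eef_pos'].round(4))
E
python3 st.py
```

```text
t 6.75 grasp in board mm [-23.5  28.9  50.5] ori err [-0.011 -0.009 -0.051] F [0.1 0.2 1.3] w 0.499
tau [-0.09  0.65  0.01] q [ 0.962  1.201 -1.408  2.212  2.044  0.983 -2.956] R [[0.604, 0.788, 0.121], [0.083, 0.089, -0.993], [-0.793, 0.609, -0.011]] p [ 0.6321 -0.0051  0.0357]
```

```bash
cat > fk.py <<'E'
from h import *
import itertools
from scipy.optimize import least_squares
Q1=np.array([1.16692844,0.47782284,0.02234991,1.55643603,-0.01151773,1.10930268,-0.08310569]);P1=np.array([0.19655928,-0.64513362,0.23031718]);R1=Rn.from_quat([0.42122039,0.56876319,-0.42051934,0.56766654])
def fk(q,par,s):
    off,h,L1,a1,L2,a2,L3,a3,o7=par
    q=np.asarray(q)*s
    z=lambda t:Rn.from_euler('z',t); y=lambda t:Rn.from_euler('y',t)
    R=z(q[0]+off); p=np.array([0,0,h])
    R=R*y(q[1])*z(q[2]); p=p+R.apply([a1,0,L1])
    R=R*y(q[3])*z(q[4]); p=p+R.apply([a2,0,L2])
    R=R*y(q[5]); p=p+R.apply([a3,0,0])
    R=R*z(q[6]+o7); p=p+R.apply([0,0,L3])
    return p,R
# tool x = flange z
TOOL=Rn.from_matrix(np.array([[0,1,0],[0,0,1],[1,0,0]]).astype(float)) # cols: tool axes in flange: x->z, y->x, z->y
def res(par,s,data):
    r=[]
    for q,p,R in data:
        pp,RR=fk(q,par,s); r+=list((pp-p)*3); r+=list(((RR*TOOL).inv()*R).as_rotvec())
    return np.r_[r, 0.003*np.array([par[3],par[5],par[7]])]
E
python3 - <<'E'
from fk import *
from station import bot
o=bot.get_obs(); data=[(Q1,P1,R1),(o['q'],o['eef_pos'],rot(o))]
best=[]
for s in itertools.product([1,-1],repeat=7):
    if s[1]==-1 or s[3]!=1 : continue
    for off in (0,1.57,3.14,-1.57):
      for o7 in (0,1.57,3.14,-1.57):
        r=least_squares(res,[off,.35,.4,0,.4,0,.25,0,o7],args=(np.array(s),data),max_nfev=60)
        best.append((r.cost,s,r.x.round(4)))
best.sort(key=lambda b:b[0])
for b in best[:8]: print(b)
E
```

```text
(np.float64(0.0011607166313134598), (-1, 1, -1, 1, -1, 1, -1), array([-0.0638, -0.1319, -0.7435,  2.121 ,  8.1607,  1.4152, -6.8969,
        7.548 ,  1.5136]))
(np.float64(0.0011607166313147238), (-1, 1, -1, 1, -1, 1, -1), array([-0.0638, -0.1319, -0.7435,  2.121 ,  8.1607,  1.4152, -6.8969,
        7.548 ,  1.5136]))
(np.float64(0.001160716631315805), (-1, 1, -1, 1, -1, 1, -1), array([-0.0638, -0.1319, -0.7435,  2.121 ,  8.1607,  1.4152, -6.8969,
        7.548 ,  1.5136]))
(np.float64(0.00116071663131594), (-1, 1, -1, 1, -1, 1, -1), array([-0.0638, -0.1319, -0.7435,  2.121 ,  8.1607,  1.4152, -6.8969,
        7.548 ,  1.5136]))
(np.float64(0.0011607166313168933), (-1, 1, -1, 1, -1, 1, -1), array([-0.0638, -0.1319, -0.7435,  2.121 ,  8.1607,  1.4152, -6.8969,
        7.5479,  1.5136]))
(np.float64(0.0011607166313171388), (-1, 1, -1, 1, -1, 1, -1), array([-0.0638, -0.1319, -0.7435,  2.121 ,  8.1607,  1.4152, -6.8969,
        7.5479,  1.5136]))
(np.float64(0.0011607166313189967), (-1, 1, -1, 1, -1, 1, -1), array([-0.0638, -0.1319, -0.7435,  2.121 ,  8.1607,  1.4152, -6.8968,
        7.5479,  1.5136]))
(np.float64(0.0011607166313196743), (-1, 1, -1, 1, -1, 1, -1), array([-0.0638, -0.1319, -0.7435,  2.121 ,  8.1607,  1.4152, -6.8969,
        7.548 ,  1.5136]))
```

Emit:
drive_tool(slide=[[-3,0,12],[-6,0,25],[-10,-1,38],[-14,-1,50]], turn=[[0,0.03,0],[-0.01,0.08,-0.01],[-0.01,0.15,-0.02],[-0.02,0.25,-0.03]], gripper=[0.5,0.5,0.5,0.5])

```text
t: 7.15
eef_pos: [0.6164, -0.007, 0.0855]
tool_rot: [0.6, 0.577, 0.42, -0.362]
contact_force: [0.2, -0.8, -1.2]
gripper_width: 0.496
```

```bash
cat >> st.py <<'E'
import pickle,os
L=pickle.load(open('log.pkl','rb')) if os.path.exists('log.pkl') else []
L.append((o['q'],o['eef_pos'],o['tool_rot'])); pickle.dump(L,open('log.pkl','wb'))
E
python3 st.py
```

```text
t 7.15 grasp in board mm [-35.2  28.4 102.7] ori err [ 0.003 -0.264 -0.018] F [ 0.2 -0.8 -1.2] w 0.496
tau [-0.1   0.45 -0.02] q [ 0.91   0.945 -1.388  2.067  1.442  0.917 -2.672] R [[0.386, 0.918, 0.087], [0.05, 0.073, -0.996], [-0.921, 0.389, -0.018]] p [ 0.6164 -0.007   0.0855]
```

Emit:
drive_tool(slide=[[0,0,15],[0,0,30],[0,0,45],[0,0,45]], turn=[[0,0.12,0],[-0.01,0.24,-0.01],[-0.02,0.36,-0.02],[-0.02,0.4,-0.02]], gripper=[0.5,0.5,0.5,0.5])

```text
t: 7.55
eef_pos: [0.6188, -0.0064, 0.1336]
tool_rot: [0.506, 0.492, 0.521, -0.479]
contact_force: [-0.5, 0.8, -0.8]
gripper_width: 0.501
```

```bash
python3 st.py; python3 - <<'E'
from fk import *
import pickle
L=pickle.load(open('log.pkl','rb'))
data=[(Q1,P1,R1)]+[(q,p,rot({"tool_rot":r})) for q,p,r in L]
s=np.array([-1,1,-1,1,-1,1,-1])
for free in (0,1):
    f=(lambda par:res(par,s,data)) if free else (lambda k:res([k[0],k[1],k[2],0,k[3],0,k[4],0,k[5]],s,data))
    r=least_squares(f,[0,.35,.4,0,.4,0,.25,0,1.57] if free else [0,.35,.4,.4,.25,1.57]); print(r.cost,r.x.round(4),np.abs(r.fun).max())
E
```

```text
t 7.55 grasp in board mm [-25.5  28.8 152.2] ori err [ 0.015 -0.664  0.005] F [-0.5  0.8 -0.8] w 0.501
tau [-0.07  0.01  0.04] q [ 0.765  0.93  -1.347  1.723  0.924  1.283 -2.304] R [[-0.002, 0.998, 0.056], [0.028, 0.056, -0.998], [-1.0, -0.001, -0.028]] p [ 0.6188 -0.0064  0.1336]
0.003706766886563626 [-0.0819  0.2433  0.5282  0.4772  0.2874  1.491 ] 0.055994870959080845
0.0010319311173669734 [-0.0899  0.3713  0.5467 -0.1403  0.5861  0.069   0.3675 -0.0492  1.4833] 0.034965554507312764
```

```bash
cat > fk2.py <<'E'
from fk import *
import pickle
S=np.array([-1,1,-1,1,-1,1,-1])
def fk2(q,k):
    off=k[:7]; q=np.asarray(q)*S+off; k=k[7:]
    z=lambda t:Rn.from_euler('z',t); y=lambda t:Rn.from_euler('y',t)
    R=z(q[0]); p=R.apply([k[0],0,k[1]])
    R=R*y(q[1])*z(q[2]); p=p+R.apply([k[2],k[3],k[4]])
    R=R*y(q[3])*z(q[4]); p=p+R.apply([k[5],k[6],k[7]])
    R=R*y(q[5])*z(q[6]); p=p+R.apply([k[8],k[9],k[10]])
    return p,R
def data():
    L=pickle.load(open('log.pkl','rb'))
    return [(Q1,P1,R1)]+[(q,p,rot({"tool_rot":r})) for q,p,r in L]
def fit():
    D=data(); x0=np.r_[0,0,0,0,0,0,1.57,0,.3,0,0,.45,0,0,.45,0,0,.25]
    def f(k):
        r=[]
        for q,p,R in D:
            pp,RR=fk2(q,k); r+=list((pp-p)*3)+list(((RR*TOOL).inv()*R).as_rotvec())
        return np.r_[r,0.002*(k-x0)]
    r=least_squares(f,x0); return r.x,np.abs(r.fun[:-18]).max()
E
python3 - <<'E'
from fk2 import *
k,e=fit(); print(e,k.round(4))
E
```

```text
2.6950833877104063e-07 [ 0.     -0.     -0.     -0.      0.      0.      1.5708  0.0166  0.3027
  0.0027 -0.0467  0.4927 -0.0017 -0.0066  0.4589 -0.0075  0.0163  0.3056]
```

```bash
cat > ik.py <<'E'
from fk2 import *
K,_=fit()
LO=np.array([-2.96,-.34,-1.41,.24,-1.37,.17,-2.96]);HI=np.array([2.96,2.1,1.46,2.44,4.51,1.92,2.96])
def ik(p,R,q0,w=1e-3,qr=None):
    qr=q0 if qr is None else qr
    def f(q):
        pp,RR=fk2(q,K); return np.r_[(pp-p)*5,((RR*TOOL).inv()*R).as_rotvec(),w*(q-qr)]
    r=least_squares(f,np.clip(q0,LO+.03,HI-.03),bounds=(LO+.02,HI-.02)); return r.x,np.abs(r.fun[:6]).max()
E
python3 - <<'E'
from ik import *
from station import bot
qn=np.array([0.05,.5,0,1.6,0,1.0,0.])
qc=bot.get_obs()['q']
for lean in (0,.3,.45,.55,.663):
  T=target(lean,-1)
  for x,y in ((-.037,.037),(-.037,-.037),(0,.037),(.032,.037),(.032,-.037)):
    out=[]
    for q0 in (qn,qn+[0.6,.3,-1,0.4,1,0,-1.5],qn+[-.6,.3,1,.4,-1,0,1.5],qn+[.6,.4,-1.3,.4,2,0,-2.5],qn+[-.6,.4,1.3,.4,4,0.5,-2]):
        q,e=ik(tcp(x,y,.051,lean=lean) if 0 else b2w(x,y,.051)+T.apply([HZ,0,0]),T,q0,1e-3,qn); out.append((e,q))
    ok=[q for e,q in out if e<4e-3]
    print(lean,x,y,"OK" if ok else "--", min(e for e,q in out).round(4), min(ok,key=lambda q:np.abs(q-qn).sum()).round(2) if ok else "")
E
```

```text
0 -0.037 0.037 OK 0.0 [-0.39  0.72  0.39  1.79 -0.39  0.71 -1.29]
0 -0.037 -0.037 OK 0.0 [-0.26  0.72  0.38  1.77 -0.38  0.72 -1.18]
0 0 0.037 OK 0.0 [-0.37  0.76  0.37  1.69 -0.37  0.76 -1.32]
0 0.032 0.037 OK 0.0 [-0.35  0.8   0.36  1.6  -0.36  0.81 -1.34]
0 0.032 -0.037 OK 0.0 [-0.23  0.81  0.35  1.58 -0.35  0.81 -1.24]
0.3 -0.037 0.037 OK 0.0 [-0.39  0.62  0.35  2.01 -0.65  0.3  -1.03]
0.3 -0.037 -0.037 OK 0.0 [-0.2   0.61  0.28  1.99 -0.63  0.31 -0.91]
0.3 0 0.037 OK 0.0 [-0.39  0.66  0.36  1.92 -0.62  0.35 -1.08]
0.3 0.032 0.037 OK 0.0 [-0.38  0.71  0.36  1.83 -0.59  0.39 -1.11]
0.3 0.032 -0.037 OK 0.0 [-0.22  0.7   0.31  1.81 -0.58  0.4  -1.  ]
0.45 -0.037 0.037 OK 0.0 [ 0.69  0.78 -1.02  2.12  1.6   0.62 -2.94]
0.45 -0.037 -0.037 OK 0.0 [ 0.41  0.59 -0.46  2.11  1.36  0.19 -2.74]
0.45 0 0.037 OK 0.0 [-0.4   0.65  0.37  2.01 -1.27  0.19 -0.44]
0.45 0.032 0.037 OK 0.0 [-0.36  0.67  0.32  1.94 -1.    0.19 -0.69]
0.45 0.032 -0.037 OK 0.0 [-0.13  0.66  0.19  1.92 -0.87  0.19 -0.67]
0.55 -0.037 0.037 OK 0.0 [-0.34  0.59  0.29  2.16  3.83  0.19  0.78]
0.55 -0.037 -0.037 OK 0.0 [-0.09  0.58  0.17  2.14  4.01  0.19  0.77]
0.55 0 0.037 OK 0.0 [-0.39  0.64  0.35  2.07  4.16  0.19  0.43]
0.55 0.032 0.037 OK 0.0 [-0.4   0.68  0.37  1.99  4.4   0.19  0.17]
0.55 0.032 -0.037 OK 0.0 [-0.67  1.03  1.    1.96  4.37  0.75  0.  ]
0.663 -0.037 0.037 OK 0.0 [ 0.14  0.58 -0.29  2.24  2.72  0.36  2.04]
0.663 -0.037 -0.037 OK 0.0 [ 0.38  0.6  -0.38  2.22  2.86  0.31  2.08]
0.663 0 0.037 OK 0.0 [ 0.12  0.61 -0.27  2.16  2.67  0.31  2.09]
0.663 0.032 0.037 OK 0.0 [ 0.09  0.64 -0.24  2.08  2.62  0.26  2.14]
0.663 0.032 -0.037 OK 0.0 [ 0.32  0.65 -0.33  2.05  2.73  0.22  2.19]
```

```bash
cat > sim.py <<'E'
from ik import *
def jac(q):
    p0,R0=fk2(q,K); J=np.zeros((6,7))
    for i in range(7):
        d=q.copy(); d[i]+=1e-5; p,R=fk2(d,K); J[:3,i]=(p-p0)/1e-5; J[3:,i]=(R*R0.inv()).as_rotvec()/1e-5
    return J,p0,R0
def follow(q,p1,R1,n=40,qn=None,g=0.):
    q=q.copy(); J,p0,R0=jac(q); R0=R0*TOOL; rv=(R1*R0.inv()).as_rotvec()
    for i in range(1,n+1):
        pt=p0+(p1-p0)*i/n; Rt=Rn.from_rotvec(rv*i/n)*R0
        for _ in range(2):
            J,p,R=jac(q); e=np.r_[pt-p,(Rt*(R*TOOL).inv()).as_rotvec()]
            lock=np.zeros(7,bool)
            for _ in range(4):
                Ja=J[:,~lock]; dq=np.zeros(7); pi=Ja.T@np.linalg.inv(Ja@Ja.T+1e-4*np.eye(6)); dq[~lock]=pi@e
                if qn is not None: dq[~lock]+=(np.eye((~lock).sum())-pi@Ja)@(g*(qn-q)[~lock])
                new=(q+dq<LO)|(q+dq>HI)
                if not (new&~lock).any(): break
                lock|=new
            q=np.clip(q+dq,LO,HI)
    J,p,R=jac(q); err=np.linalg.norm(p1-p)*1000,np.linalg.norm((R1*(R*TOOL).inv()).as_rotvec())
    return q,err
E
python3 - <<'E'
from sim import *
D=data()
print(K.round(4))
T=target(.663,-1)
wps=[(P1+[.0,0,.05],R1),(np.array([.3975,-.2841,.2916]),Rn.from_quat([.578,.41,-.364,.604])),(np.array([.5068,-.0507,.2132]),Rn.from_quat([.601,.345,-.324,.644])),(np.array([.6146,-.0116,.1351]),T),(tcp(.0325,.0345,.0516),T),(np.array([.6321,-.0051,.0357]),Rn.from_quat([.618,.353,-.272,.648])),(D[2][1],D[2][2]),(D[3][1],D[3][2])]
for g in (0,.02,.1):
    q=Q1.copy()
    for p,R in wps:
        q,e=follow(q,p,R,qn=(LO+HI)/2,g=g); print(g,q.round(2),np.round(e,3))
E
```

```text
[ 0.     -0.     -0.     -0.      0.      0.      1.5708  0.0166  0.3027
  0.0027 -0.0467  0.4927 -0.0017 -0.0066  0.4589 -0.0075  0.0163  0.3056]Traceback (most recent call last):
  File "<stdin>", line 5, in <module>
IndexError: list index out of range
```

```bash
python3 - <<'E'
import pickle,numpy as np
L=pickle.load(open('log.pkl','rb'))
from scipy.spatial.transform import Rotation as Rn
r=Rn.from_matrix(np.array([[0.604,0.788,0.121],[0.083,0.089,-0.993],[-0.793,0.609,-0.011]])).as_quat()
L.insert(0,(np.array([0.962,1.201,-1.408,2.212,2.044,0.983,-2.956]),np.array([0.6321,-0.0051,0.0357]),r[[3,0,1,2]])); pickle.dump(L,open('log.pkl','wb'))
E
cat > t.py <<'E'
from sim import *
D=data()
print(K.round(4),_)
T=target(.663,-1)
wps=[(P1+[.0,0,.05],R1),(np.array([.3975,-.2841,.2916]),Rn.from_quat([.578,.41,-.364,.604])),(np.array([.5068,-.0507,.2132]),Rn.from_quat([.601,.345,-.324,.644])),(np.array([.6146,-.0116,.1351]),T),(tcp(.0325,.0345,.0516),T),(D[1][1],D[1][2]),(D[2][1],D[2][2]),(D[3][1],D[3][2])]
for g in (0,.02,.1):
    q=Q1.copy()
    for p,R in wps:
        q,e=follow(q,p,R,qn=(LO+HI)/2,g=g); print(g,q.round(2),np.round(e,3))
E
python3 t.py
```

```text
Traceback (most recent call last):
  File "t.py", line 3, in <module>
    print(K.round(4),_)
                     ^
NameError: name '_' is not defined
```

```bash
sed -i 's/,_)/)/' t.py; python3 t.py
```

```text
[-4.4000e-03  5.0000e-04  4.0000e-04  8.0000e-04 -3.0000e-04 -1.2000e-03
  1.5675e+00 -1.5100e-02  2.7520e-01  1.1200e-02 -3.6300e-02  5.2620e-01
  3.4000e-03 -9.6000e-03  4.6060e-01 -1.0800e-02  2.6300e-02  2.9810e-01]
0 [ 1.17  0.44  0.02  1.5  -0.01  1.21 -0.08] [0. 0.]
0 [ 0.88 -0.01 -0.23  2.09 -0.39  0.78 -0.61] [0. 0.]
0 [ 0.53  0.07 -0.6   2.32  0.37  0.2  -1.9 ] [0.023 0.   ]
0 [ 0.4   0.35 -0.55  2.16  1.43  0.17 -2.93] [3.2896e+01 2.1000e-02]
0 [ 0.21  0.59 -0.37  1.93  1.46  0.17 -2.93] [6.8646e+01 4.9000e-02]
0 [ 0.41  0.54 -0.54  2.05  1.56  0.17 -2.93] [7.8849e+01 5.5000e-02]
0 [ 0.53  0.56 -0.77  2.05  1.03  0.43 -2.47] [0. 0.]
0 [ 0.58  0.7  -0.97  1.71  0.62  1.07 -2.1 ] [0. 0.]
0.02 [ 1.12  0.44  0.08  1.5  -0.04  1.21 -0.06] [0.004 0.   ]
0.02 [ 0.53 -0.01  0.1   2.09 -0.38  0.78 -0.63] [0.007 0.   ]
0.02 [-0.01  0.06 -0.06  2.31  0.23  0.19 -1.79] [0.031 0.   ]
0.02 [ 0.4   0.35 -0.55  2.16  1.43  0.17 -2.93] [3.2994e+01 2.1000e-02]
0.02 [ 0.21  0.59 -0.37  1.93  1.46  0.17 -2.93] [6.8741e+01 4.9000e-02]
0.02 [ 0.42  0.54 -0.55  2.06  1.56  0.17 -2.93] [7.8926e+01 5.4000e-02]
0.02 [ 0.11  0.48 -0.26  2.04  0.43  0.26 -1.98] [0.014 0.   ]
0.02 [ 0.05  0.54 -0.19  1.69  0.09  0.91 -1.69] [0.007 0.   ]
0.1 [ 1.11  0.44  0.11  1.5  -0.05  1.21 -0.05] [0.017 0.   ]
0.1 [ 0.34 -0.01  0.28  2.09 -0.38  0.78 -0.64] [0.031 0.   ]
0.1 [-0.05  0.06 -0.02  2.31  0.22  0.19 -1.78] [0.108 0.   ]
0.1 [ 0.4   0.35 -0.55  2.16  1.42  0.17 -2.92] [3.3403e+01 2.1000e-02]
0.1 [ 0.21  0.6  -0.37  1.94  1.49  0.17 -2.96] [6.7532e+01 4.8000e-02]
0.1 [ 0.42  0.54 -0.55  2.06  1.58  0.17 -2.96] [7.7693e+01 5.3000e-02]
0.1 [-0.05  0.47 -0.06  2.03  0.07  0.24 -1.66] [0.051 0.   ]
0.1 [-0.    0.54 -0.12  1.69  0.05  0.91 -1.65] [0.033 0.   ]
```

```bash
python3 look.py 6 wrist; cat > t2.py <<'E'
from sim import *
from station import bot
q=bot.get_obs()['q']
def go(q,x,y,z,lean,fl,name):
    T=target(lean,fl); q,e=follow(q,b2w(x,y,z)+T.apply([HZ,0,0]),T); print(name,q.round(2),np.round(e,3)); return q
q=go(q,-.02,.033,.053,0,-1,"slim down"); q=go(q,-.037,.037,.053,0,-1,"pull"); q=go(q,-.037,.037,.15,0,-1,"up")
for a in (1.,2.,3.14):
    T=Rn.from_rotvec([0,0,a])*target(0,-1); q,e=follow(q,b2w(-.037,.0,.15)+T.apply([HZ,0,0]),T); print("turn",a,q.round(2),np.round(e,3))
for l in (.2,.4,.663):
    q=go(q,-.06,-.037,.15,l,1,f"lean{l}")
q=go(q,.032,-.037,.051,.663,1,"thick");q=go(q,.032,.037,.051,.663,1,"thick to FL");q=go(q,-.04,.037,.143,.663,1,"retreat")
q=go(q,-.04,-.037,.143,.663,1,"fin above");q=go(q,-.04,-.037,.051,.663,1,"fin down");q=go(q,.032,-.037,.051,.663,1,"fin push")
E
python3 t2.py
```

```text
t 7.55 grasp in board mm [-25.5  28.8 152.2] ori err [ 0.015 -0.664  0.005] F [-0.5  0.8 -0.8] w 0.501
slim down [ 0.69  1.04 -1.22  1.76  1.07  1.18 -2.37] [0. 0.]
pull [ 0.7   1.02 -1.23  1.8   1.07  1.17 -2.4 ] [0. 0.]
up [ 0.75  0.91 -1.34  1.76  0.94  1.28 -2.33] [0. 0.]
turn 1.0 [ 0.87  0.93 -1.41  1.82  0.97  1.29 -1.31] [0. 0.]
turn 2.0 [ 0.93  0.91 -1.41  1.85  0.96  1.28 -0.27] [0. 0.]
turn 3.14 [ 0.94  0.95 -1.41  1.79  0.98  1.31  0.92] [0. 0.]
lean0.2 [ 1.11  0.85 -1.41  1.97  1.06  1.03  0.91] [0. 0.]
lean0.4 [ 1.19  0.81 -1.41  2.1   1.25  0.79  0.76] [0. 0.]
lean0.663 [ 1.27  0.82 -1.39  2.26  1.78  0.61  0.33] [0. 0.]
thick [ 1.04  1.08 -1.22  2.07  2.01  0.7   0.28] [0. 0.]
thick to FL [ 0.93  1.1  -1.25  2.11  2.06  0.82  0.14] [0. 0.]
retreat [ 1.09  0.87 -1.41  2.27  1.85  0.75  0.16] [0. 0.]
fin above [ 1.23  0.86 -1.38  2.22  1.79  0.63  0.34] [0. 0.]
fin down [ 1.16  1.08 -1.27  2.24  2.1   0.73  0.2 ] [0. 0.]
fin push [ 1.05  1.09 -1.23  2.07  2.01  0.71  0.29] [0. 0.]
```

View pics/wrist6.png

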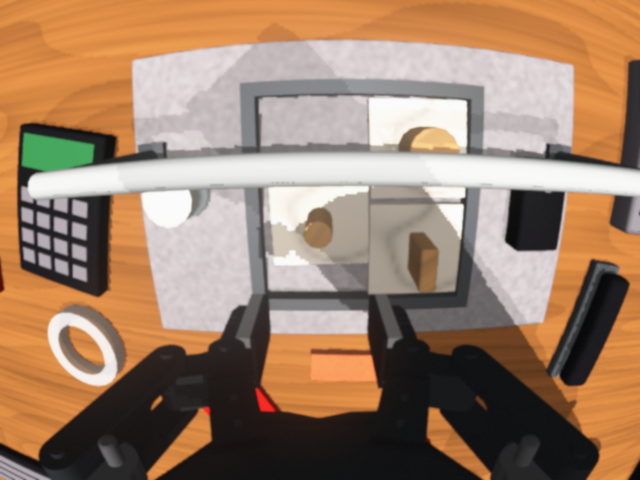

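```bash
cat >> h.py <<'E'
def wray(c,uv,z):
    f=240/np.tan(np.radians(c["fovy"]/2)); d=np.array(uv,float)-[c["cx"],c["cy"]]; r=np.hypot(*d); th=r/f
    v=np.array(c["R"]).T@np.r_[np.sin(th)*d/r,np.cos(th)]; o=-np.array(c["R"]).T@np.array(c["t"])
    return w2b(o+v*(z-o[2])/v[2])
def needT(x,y,z,lean,fl,back=0.):
    from station import bot
    o=bot.get_obs(); T=target(lean,fl); print("shift mm",((b2w(x,y,z)+T.apply([HZ-back,0,0])-o["eef_pos"])*1000).round(1),"turn",(T*rot(o).inv()).as_rotvec().round(3))
E
python3 - <<'E'
from h import *
from station import bot
c=bot.read_camera("wrist")
for n,uv,z in (("slim",(318,228),.062),("fin",(417,240),.062),("fin",(423,264),.062),("slim tile nearR",(367,264),.022),("fin tile farL",(371,206),.022),("frame inner nearL",(266,292),.026)): print(n,(wray(c,uv,z)*1000).round(1))
needT(-.021,.030,.053,0,-1)
E
```

```text
slim [-8.3 29.2 62. ]
fin [-16.2 -31.2  62. ]
fin [-32.1 -36.3  62. ]
slim tile nearR [-47.5  -4.9  22. ]
fin tile farL [-4.1 -6.7 22. ]
frame inner nearL [-68.3  70.2  26. ]
shift mm [  5.7   1.7 -96.4] turn [-0.027 -0.003  0.015]
```

```bash
python3 - <<'E'
from h import *
needT(-.023,.030,.053,.15,-1,.06)
needT(-.023,.030,.053,.15,-1)
E
```

```text
shift mm [ -2.4   1.1 -36.9] turn [-0.017 -0.152  0.013]
shift mm [  6.5   1.8 -96.2] turn [-0.017 -0.152  0.013]
```

Emit:
drive_tool(slide=[[-2,1,-12],[-2,1,-25],[-2,1,-37],[0,1,-52],[2,1,-67],[4,2,-80],[6,2,-92],[6,2,-95],[6,2,-95],[6,2,-95]], turn=[[-0.01,-0.08,0.01],[-0.017,-0.152,0.013],[-0.017,-0.152,0.013],[-0.017,-0.152,0.013],[-0.017,-0.152,0.013],[-0.017,-0.152,0.013],[-0.017,-0.152,0.013],[-0.017,-0.152,0.013],[-0.017,-0.152,0.013],[-0.017,-0.152,0.013]], gripper=[0.5,0.5,0.5,0.5,0.5,0.5,0.5,0.5,0.5,0.5])

```text
t: 8.65
eef_pos: [0.6238, -0.0048, 0.0361]
tool_rot: [0.552, 0.519, 0.48, -0.441]
contact_force: [-1.3, -0.4, 1.1]
gripper_width: 0.5
```

```bash
python3 st.py; python3 look.py 7 wrist side
```

```text
t 8.65 grasp in board mm [-23.2  30.6  54.6] ori err [ 0.036 -0.511 -0.001] F [-1.3 -0.4  1.1] w 0.5
tau [-0.02  0.16 -0.04] q [ 0.745  0.981 -1.234  1.884  1.186  1.026 -2.478] R [[0.149, 0.986, 0.071], [0.011, 0.07, -0.997], [-0.989, 0.15, -0.001]] p [ 0.6238 -0.0048  0.0361]
 t 8.65 grasp in board mm [-23.2  30.6  54.6] ori err [ 0.036 -0.511 -0.001] F [-1.3 -0.4  1.1] w 0.5
```

View pics/wrist7.png

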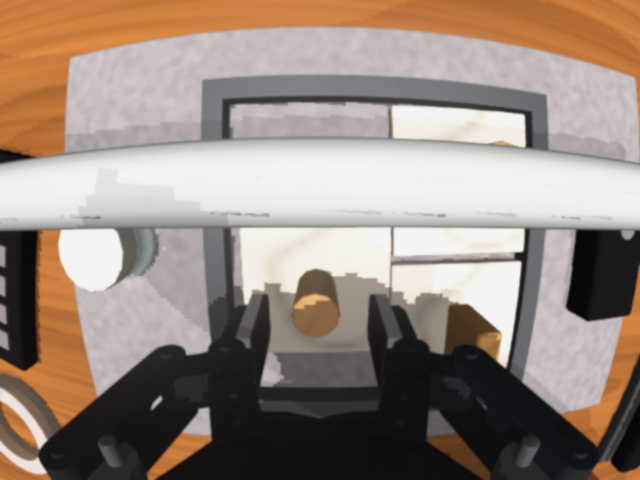

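View pics/side7.png

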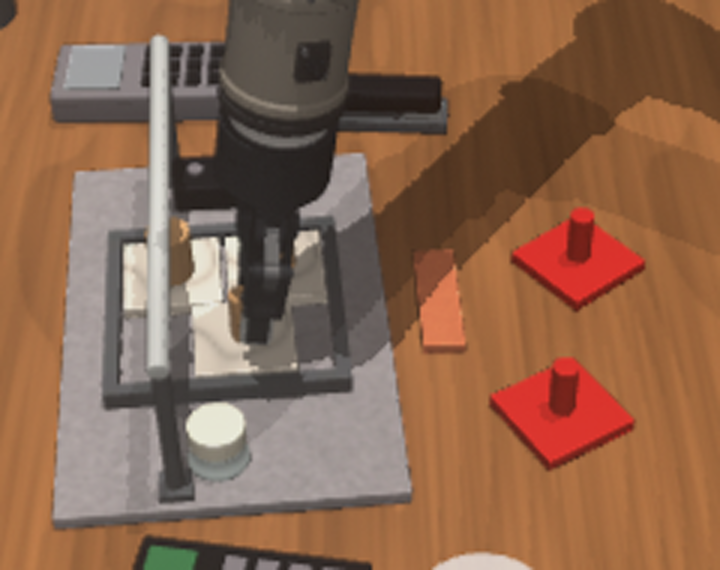

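Emit:
drive_tool(slide=[[4,0,0],[7,0,0],[7,0,0],[7,0,0],[7,0,0],[7,0,0],[7,0,0]], turn=[[0,0,0],[0,0,0],[0,0,0],[0,0,0],[0,0,0],[0,0,0],[0,0,0]], gripper=[0.5,0.5,0.4,0.3,0.1,0.1,0.1])

```text
t: 9.45
eef_pos: [0.6311, -0.0039, 0.0367]
tool_rot: [0.552, 0.52, 0.48, -0.441]
contact_force: [1.0, 3.2, 0.2]
gripper_width: 0.198
```

```bash
python3 st.py; python3 look.py 8 wrist; python3 - <<'E'
from h import *
from station import bot
c=bot.read_camera("wrist")
needT(-.040,.037,.0545,.15,-1)
E
```

```text
t 9.45 grasp in board mm [-15.9  30.8  55.2] ori err [ 0.035 -0.51  -0.001] F [1.  3.2 0.2] w 0.198
tau [ 0.86 -0.07  0.1 ] q [ 0.738  0.986 -1.232  1.868  1.184  1.031 -2.469] R [[0.151, 0.986, 0.072], [0.013, 0.071, -0.997], [-0.989, 0.151, -0.002]] p [ 0.6311 -0.0039  0.0367]
 t 9.45 grasp in board mm [-15.9  30.8  55.2] ori err [ 0.035 -0.51  -0.001] F [1.  3.2 0.2] w 0.198
shift mm [-24.5   4.4  -0.7] turn [-0.002  0.001 -0.001]
```

View pics/wrist8.png

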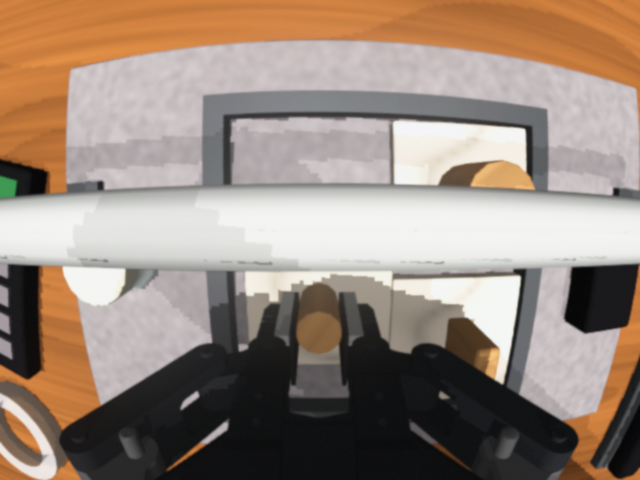

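Emit:
drive_tool(slide=[[0,3,0],[0,6,0],[-6,6,0],[-12,5,0],[-18,5,0],[-24,5,0],[-24,5,0],[-24,5,0]], turn=[[0,0,0],[0,0,0],[0,0,0],[0,0,0],[0,0,0],[0,0,0],[0,0,0],[0,0,0]], gripper=[0.1,0.1,0.1,0.1,0.1,0.1,0.1,0.1])

```text
t: 10.35
eef_pos: [0.6064, 0.0009, 0.0366]
tool_rot: [0.552, 0.52, 0.48, -0.441]
contact_force: [-0.9, -0.2, 1.4]
gripper_width: 0.2
```

```bash
python3 st.py; python3 look.py 9 wrist scene
```

```text
t 10.35 grasp in board mm [-40.1  37.4  55.1] ori err [ 0.035 -0.511 -0.001] F [-0.9 -0.2  1.4] w 0.2
tau [-0.12  0.4  -0.07] q [ 0.752  0.965 -1.242  1.926  1.19   1.014 -2.51 ] R [[0.15, 0.986, 0.072], [0.012, 0.071, -0.997], [-0.989, 0.15, -0.001]] p [0.6064 0.0009 0.0366]
 t 10.35 grasp in board mm [-40.1  37.4  55.1] ori err [ 0.035 -0.511 -0.001] F [-0.9 -0.2  1.4] w 0.2
```

View pics/wrist9.png

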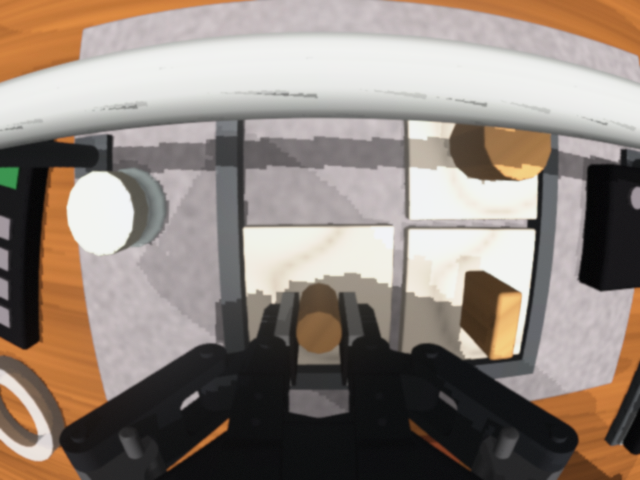

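View pics/scene9.png

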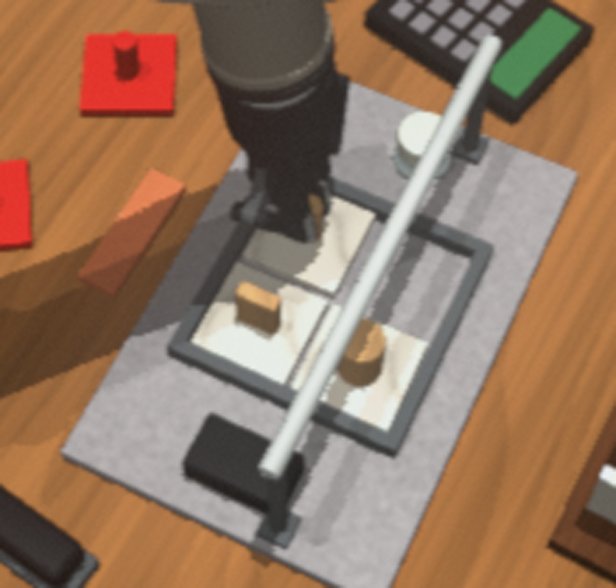

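```bash
cat > t3.py <<'E'
from sim import *
from station import bot
q00=bot.get_obs()['q']
def go(q,x,y,z,lean,fl,tr):
    T=target(lean,fl); q,e=follow(q,b2w(x,y,z)+T.apply([HZ,0,0]),T,n=25); tr.append((q,e[0]+100*e[1])); return q
for hx in (-.04,.05):
  for hy in (.037,-.1,-.3,.25):
   for hz in (.15,.25,.3):
    for az in (-.037,):
     tr=[]
     q=go(q00.copy(),-.037,.037,.15,0,-1,tr); q=go(q,hx,hy,hz,0,-1,tr)
     for a in (1.,2.,3.14):
        T=Rn.from_rotvec([0,0,a])*target(0,-1); q,e=follow(q,b2w(hx,hy,hz)+T.apply([HZ,0,0]),T,n=25); tr.append((q,e[0]+100*e[1]))
     q=go(q,-.05,-.037,.15,0.2,1,tr);q=go(q,-.05,-.037,.15,0.663,1,tr)
     qa=q; q=go(q,.032,-.037,.051,.663,1,tr); q=go(q,.032,.037,.051,.663,1,tr); q=go(q,-.04,.037,.143,.663,1,tr)
     A=np.array([t[0] for t in tr]); print(hx,hy,hz,"margin",np.minimum(A-LO,HI-A).min(0).round(2),"err",max(t[1] for t in tr).round(2),qa.round(2))
E
python3 t3.py
```

```text
-0.04 0.037 0.15 margin [1.71 1.   0.   0.18 2.3  0.43 0.62] err 0.0 [ 1.25  0.82 -1.38  2.24  1.77  0.6   0.34]
-0.04 0.037 0.25 margin [1.75 1.04 0.   0.18 2.09 0.33 0.63] err 0.0 [ 1.21  0.74 -1.29  2.24  1.78  0.5   0.29]
-0.04 0.037 0.3 margin [1.8  0.96 0.   0.18 2.   0.26 0.63] err 0.0 [ 1.16  0.67 -1.21  2.24  1.8   0.43  0.24]
-0.04 -0.1 0.15 margin [1.71 1.   0.   0.18 2.31 0.43 0.63] err 0.0 [ 1.25  0.82 -1.38  2.24  1.77  0.6   0.34]
-0.04 -0.1 0.25 margin [1.73 1.04 0.   0.18 2.14 0.37 0.63] err 0.0 [ 1.23  0.77 -1.33  2.24  1.77  0.54  0.31]
-0.04 -0.1 0.3 margin [1.77 1.02 0.   0.18 2.06 0.3  0.63] err 0.0 [ 1.19  0.7  -1.25  2.24  1.79  0.47  0.26]
-0.04 -0.3 0.15 margin [1.71 1.   0.   0.18 2.31 0.43 0.63] err 0.0 [ 1.25  0.82 -1.38  2.24  1.77  0.6   0.34]
-0.04 -0.3 0.25 margin [1.72 1.01 0.   0.18 2.27 0.38 0.63] err 0.0 [ 1.24  0.8  -1.36  2.24  1.77  0.58  0.33]
-0.04 -0.3 0.3 margin [1.73 1.04 0.   0.18 2.2  0.32 0.63] err 0.0 [ 1.23  0.77 -1.33  2.24  1.77  0.54  0.31]
-0.04 0.25 0.15 margin [1.71 1.   0.   0.18 2.3  0.43 0.33] err 0.0 [ 1.25  0.82 -1.38  2.24
[... 873 characters left out ...]
 0.81 -1.37  2.24  1.77  0.58  0.33]
0.05 -0.3 0.15 margin [1.71 0.92 0.   0.18 2.31 0.36 0.63] err 0.0 [ 1.25  0.82 -1.38  2.24  1.77  0.6   0.34]
0.05 -0.3 0.25 margin [1.71 1.   0.   0.18 2.31 0.27 0.63] err 0.0 [ 1.25  0.82 -1.38  2.24  1.77  0.6   0.34]
0.05 -0.3 0.3 margin [1.71 1.01 0.   0.18 2.31 0.22 0.63] err 0.0 [ 1.25  0.82 -1.38  2.24  1.77  0.6   0.34]
0.05 0.25 0.15 margin [1.71 1.   0.   0.18 2.31 0.43 0.45] err 0.0 [ 1.25  0.82 -1.38  2.24  1.77  0.6   0.34]
0.05 0.25 0.25 margin [1.71 1.   0.   0.18 2.25 0.4  0.5 ] err 0.0 [ 1.25  0.82 -1.38  2.24  1.77  0.6   0.34]
0.05 0.25 0.3 margin [1.71 1.01 0.   0.18 2.2  0.34 0.53] err 0.0 [ 1.25  0.81 -1.37  2.24  1.77  0.59  0.34]
```

Emit:
drive_tool(slide=[[0,0,0],[0,0,0],[0,0,0],[-2,0,15],[-4,0,30],[-6,0,50],[-6,0,70],[-6,-5,95],[-6,-10,120],[-6,-10,145]], turn=[[0,0,0],[0,0,0],[0,0,0],[0,0,0],[0,0,0],[0,0,0],[-0.01,0.05,0],[-0.01,0.1,0],[-0.01,0.15,0],[-0.01,0.15,0]], gripper=[0.3,0.45,0.5,0.5,0.5,0.5,0.5,0.5,0.5,0.5])

```text
t: 11.45
eef_pos: [0.6018, -0.0093, 0.1842]
tool_rot: [0.517, 0.483, 0.518, -0.481]
contact_force: [0.4, -0.3, -1.3]
gripper_width: 0.499
```

```bash
python3 st.py
```

```text
t 11.45 grasp in board mm [-42.7  27.5 202.9] ori err [ 0.043 -0.661 -0.   ] F [ 0.4 -0.3 -1.3] w 0.499
tau [-0.04 -0.06  0.03] q [ 0.787  0.82  -1.355  1.727  0.83   1.304 -2.251] R [[0.001, 0.998, 0.07], [0.004, 0.07, -0.998], [-1.0, 0.001, -0.004]] p [ 0.6018 -0.0093  0.1842]
```

Emit:
drive_tool(slide=[[0,0,10],[0,0,20],[0,0,30],[0,0,40],[0,0,50],[0,0,60],[0,0,60],[0,0,60],[0,0,60],[0,0,60]], turn=[[0,0,0.14],[0,0,0.28],[0,0,0.42],[0,0,0.56],[0,0,0.7],[0,0,0.84],[0,0,0.98],[0,0,1.12],[0,0,1.26],[0,0,1.4]], gripper=[0.5,0.5,0.5,0.5,0.5,0.5,0.5,0.5,0.5,0.5])

```text
t: 12.45
eef_pos: [0.6015, -0.0088, 0.2459]
tool_rot: [0.706, 0.034, 0.707, -0.033]
contact_force: [-0.1, -0.4, 0.3]
gripper_width: 0.503
```

```bash
python3 st.py; python3 - <<'E'
from h import *
needT(-.05,-.037,.25,0,1)
E
```

```text
t 12.45 grasp in board mm [-42.8  28.1 264.6] ori err [ 0.5   -0.515 -1.352] F [-0.1 -0.4  0.3] w 0.503
tau [ 0.02 -0.    0.02] q [ 0.805  0.756 -1.396  1.662  0.755  1.386 -0.795] R [[-0.002, 0.094, 0.996], [0.002, 0.996, -0.094], [-1.0, 0.001, -0.002]] p [ 0.6015 -0.0088  0.2459]
shift mm [ -2.5 -65.5 -14.6] turn [ 1.000e-03 -3.000e-03  1.736e+00]
```

Emit:
drive_tool(slide=[[0,-6,0],[0,-12,0],[0,-18,0],[0,-25,0],[0,-32,0],[-1,-38,0],[-1,-45,0],[-2,-52,0],[-2,-60,0],[-2,-65,0]], turn=[[0,0,0.14],[0,0,0.28],[0,0,0.42],[0,0,0.56],[0,0,0.7],[0,0,0.84],[0,0,0.98],[0,0,1.12],[0,0,1.26],[0,0,1.4]], gripper=[0.5,0.5,0.5,0.5,0.5,0.5,0.5,0.5,0.5,0.5])

```text
t: 13.45
eef_pos: [0.5994, -0.0738, 0.2475]
tool_rot: [0.56, -0.432, 0.561, 0.431]
contact_force: [0.5, -0.3, 0.1]
gripper_width: 0.497
```

```bash
python3 st.py; python3 - <<'E'
from h import *
needT(-.05,-.037,.25,0,1)
needT(-.05,-.037,.25,0.663,1)
needT(.032,-.037,.051,0.663,1,.12)
from sim import *
from station import bot
q=bot.get_obs()['q']
for x,y,z,l in ((-.05,-.037,.25,0),(-.05,-.037,.25,.33),(-.042,-.037,.146,.663),(.032,-.037,.051,.663),(.032,.037,.051,.663)):
    T=target(l,1); q,e=follow(q,b2w(x,y,z)+T.apply([HZ,0,0]),T); print(q.round(2),np.round(e,2))
E
```

```text
t 13.45 grasp in board mm [-49.6 -36.6 266.2] ori err [ 0.928 -0.09  -2.673] F [ 0.5 -0.3  0.1] w 0.497
tau [-0.01  0.05  0.02] q [ 0.91   0.761 -1.402  1.656  0.764  1.395  0.715] R [[-0.001, -0.967, 0.255], [-0.002, 0.255, 0.967], [-1.0, 0.0, -0.002]] p [ 0.5994 -0.0738  0.2475]
shift mm [ -0.3  -0.4 -16.2] turn [ 0.002 -0.     0.329]
shift mm [ 11.1   0.4 -12.2] turn [-0.06  -0.663  0.318]
shift mm [  19.3    1.  -116.7] turn [-0.06  -0.663  0.318]
[ 0.91  0.79 -1.41  1.67  0.8   1.39  1.02] [0. 0.]
[ 1.12  0.57 -1.41  1.94  0.78  0.88  1.03] [0. 0.]
[ 0.96  0.52 -1.05  2.21  1.75  0.31  0.13] [0. 0.]
[ 0.81  0.85 -0.99  2.06  2.03  0.5   0.  ] [0. 0.]
[ 0.7   0.87 -1.04  2.09  2.04  0.64 -0.11] [0. 0.]
```

Emit:
drive_tool(slide=[[0,0,-10],[2,0,-20],[4,0,-30],[6,0,-45],[8,0,-60],[11,0,-75],[14,0,-90],[17,1,-105],[19,1,-117],[19,1,-117]], turn=[[0,0,0.12],[0,-0.05,0.22],[0,-0.13,0.32],[-0.01,-0.23,0.32],[-0.02,-0.33,0.32],[-0.03,-0.43,0.32],[-0.04,-0.53,0.32],[-0.06,-0.63,0.318],[-0.06,-0.663,0.318],[-0.06,-0.663,0.318]], gripper=[0.65,0.65,0.65,0.65,0.65,0.65,0.65,0.65,0.65,0.65])

```text
t: 14.45
eef_pos: [0.6172, -0.0726, 0.1304]
tool_rot: [-0.623, 0.647, -0.287, -0.332]
contact_force: [-0.2, 0.6, -0.1]
gripper_width: 0.645
```

```bash
sed -i 's/^show()/show()/' st.py; python3 st.py; python3 look.py 10 wrist side; python3 - <<'E'
from h import *
needT(.032,-.037,.051,0.663,1,.12);needT(.032,-.037,.051,0.663,1)
E
```

```text
t 14.45 grasp in board mm [-43.3 -36.7 145.2] ori err [-1.928 -0.136  2.474] F [-0.2  0.6 -0.1] w 0.645
tau [-0.04  0.65 -0.06] q [ 1.02   0.659 -1.192  2.214  1.792  0.486  0.147] R [[0.614, -0.786, -0.072], [0.043, -0.058, 0.997], [-0.788, -0.616, -0.002]] p [ 0.6172 -0.0726  0.1304]
 t 14.45 grasp in board mm [-43.3 -36.7 145.2] ori err [-1.928 -0.136  2.474] F [-0.2  0.6 -0.1] w 0.645
shift mm [ 1.1 -0.4  0.3] turn [ 0.001 -0.001 -0.001]
shift mm [ 74.8   4.9 -94.3] turn [ 0.001 -0.001 -0.001]
```

View pics/wrist10.png

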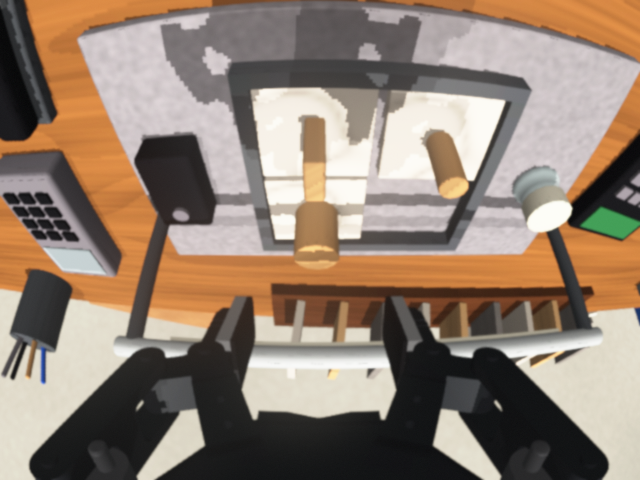

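View pics/side10.png

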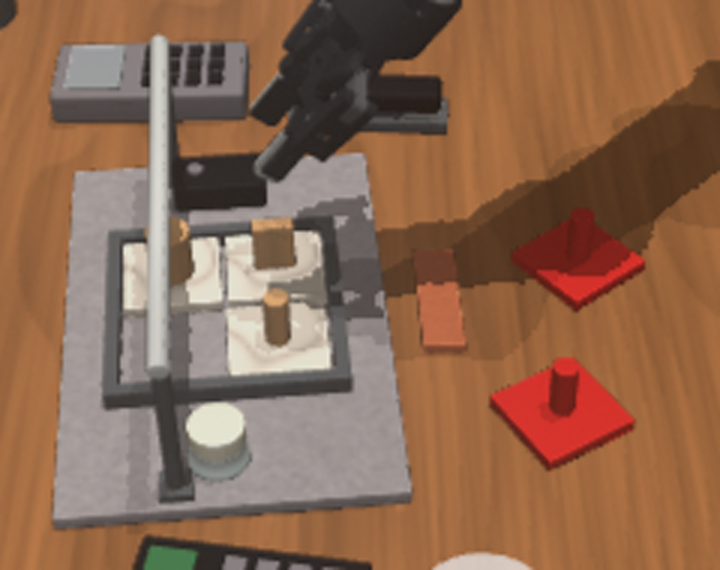

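Emit:
drive_tool(slide=[[12,1,-15],[26,2,-33],[40,3,-50],[52,3,-66],[62,4,-78],[69,5,-87],[74,5,-94],[74,5,-94],[74,5,-94]], turn=[[0,0,0],[0,0,0],[0,0,0],[0,0,0],[0,0,0],[0,0,0],[0,0,0],[0,0,0],[0,0,0]], gripper=[0.65,0.65,0.65,0.65,0.65,0.65,0.65,0.65,0.65])

```text
t: 15.45
eef_pos: [0.6916, -0.0675, 0.0371]
tool_rot: [-0.624, 0.646, -0.287, -0.333]
contact_force: [-0.7, 0.2, -0.1]
gripper_width: 0.654
```

```bash
python3 st.py; python3 look.py 11 wrist side
```

```text
t 15.45 grasp in board mm [ 31.3 -36.8  51.8] ori err [-1.927 -0.137  2.476] F [-0.7  0.2 -0.1] w 0.654
tau [-0.04  0.61  0.01] q [ 0.863  0.934 -1.084  2.081  2.026  0.62   0.068] R [[0.613, -0.786, -0.072], [0.044, -0.057, 0.997], [-0.788, -0.615, -0.001]] p [ 0.6916 -0.0675  0.0371]
 t 15.45 grasp in board mm [ 31.3 -36.8  51.8] ori err [-1.927 -0.137  2.476] F [-0.7  0.2 -0.1] w 0.654
```

View pics/wrist11.png

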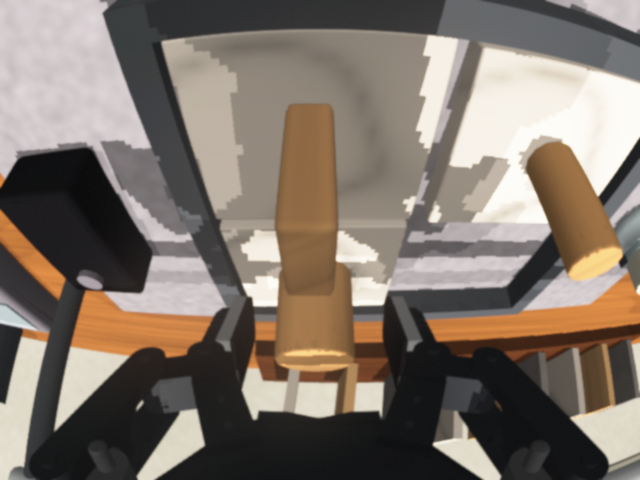

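View pics/side11.png

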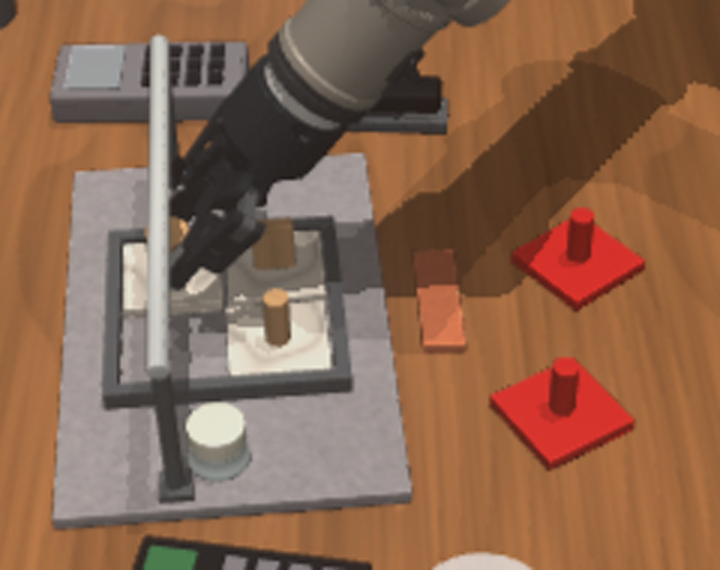

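Emit:
drive_tool(slide=[[0,0,0],[0,0,0],[0,0,0],[0,0,0],[0,0,0]], turn=[[0,0,0],[0,0,0],[0,0,0],[0,0,0],[0,0,0]], gripper=[0.55,0.45,0.25,0.25,0.25], squeeze=30)

```text
t: 16.05
eef_pos: [0.6917, -0.0677, 0.0377]
tool_rot: [-0.624, 0.647, -0.287, -0.332]
contact_force: [-3.1, -1.5, 5.8]
gripper_width: 0.366
```

```bash
python3 st.py; python3 - <<'E'
from h import *
needT(.032,.038,.0518,0.663,1)
E
```

```text
t 16.05 grasp in board mm [ 31.4 -37.   52.5] ori err [-1.928 -0.136  2.474] F [-3.1 -1.5  5.8] w 0.366
tau [-0.24  0.4  -0.13] q [ 0.863  0.933 -1.085  2.081  2.026  0.62   0.067] R [[0.614, -0.786, -0.072], [0.043, -0.058, 0.997], [-0.788, -0.616, -0.001]] p [ 0.6917 -0.0677  0.0377]
shift mm [-4.7 74.9 -0.7] turn [ 0.001  0.001 -0.001]
```

Emit:
drive_tool(slide=[[0,10,0],[-1,22,0],[-2,34,0],[-3,46,0],[-4,58,0],[-4,68,0],[-5,76,0],[-5,76,0],[-5,76,0]], turn=[[0,0,0],[0,0,0],[0,0,0],[0,0,0],[0,0,0],[0,0,0],[0,0,0],[0,0,0],[0,0,0]], gripper=[0.25,0.25,0.25,0.25,0.25,0.25,0.25,0.25,0.25])

```text
t: 16.95
eef_pos: [0.6869, 0.0075, 0.0377]
tool_rot: [-0.623, 0.647, -0.288, -0.332]
contact_force: [-1.7, -4.9, 3.6]
gripper_width: 0.367
```

```bash
python3 st.py; python3 look.py 12 wrist side scene
```

```text
t 16.95 grasp in board mm [31.9 38.4 52.5] ori err [-1.929 -0.133  2.475] F [-1.7 -4.9  3.6] w 0.367
tau [-0.69  0.43 -0.71] q [ 0.74   0.955 -1.127  2.106  2.036  0.755 -0.048] R [[0.615, -0.786, -0.07], [0.041, -0.057, 0.998], [-0.788, -0.616, -0.003]] p [0.6869 0.0075 0.0377]
 t 16.95 grasp in board mm [31.9 38.4 52.5] ori err [-1.929 -0.133  2.475] F [-1.7 -4.9  3.6] w 0.367
```

View pics/wrist12.png

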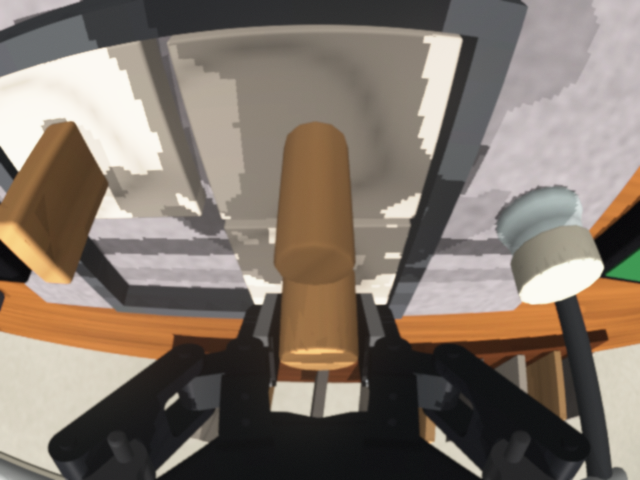

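View pics/side12.png

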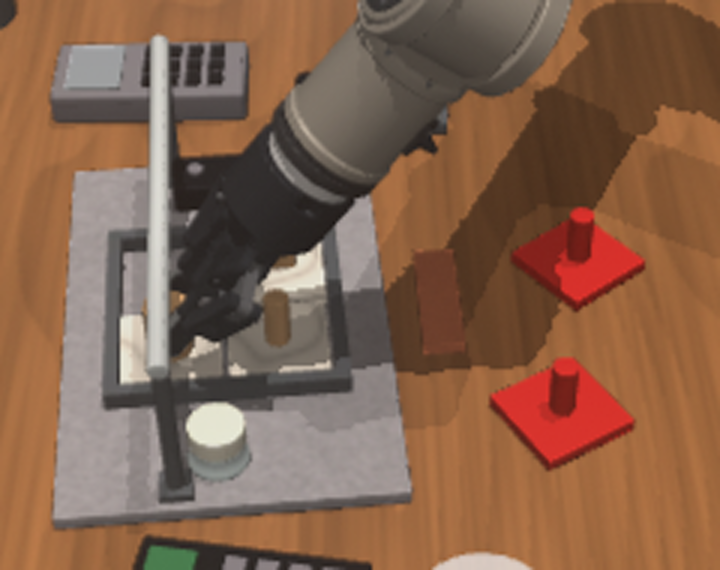

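Emit:
drive_tool(slide=[[0,0,0],[0,0,0],[0,0,0],[-9,-1,12],[-20,-2,26],[-32,-3,41],[-44,-4,56],[-56,-5,72],[-68,-6,88],[-75,-6,96]], turn=[[0,0,0],[0,0,0],[0,0,0],[0,0,0],[0,0,0],[0,0,0],[0,0,0],[0,0,0],[0,0,0],[0,0,0]], gripper=[0.5,0.6,0.65,0.65,0.65,0.65,0.65,0.65,0.65,0.65])

```text
t: 18.1
eef_pos: [0.6108, 0.002, 0.1353]
tool_rot: [-0.623, 0.648, -0.287, -0.332]
contact_force: [-1.0, 0.0, 0.2]
gripper_width: 0.648
```

```bash
python3 st.py; python3 look.py 13 side; python3 - <<'E'
from h import *
needT(-.042,-.037,.14,0.663,1);needT(-.042,-.037,.053,0.663,1)
from sim import *
from station import bot
q=bot.get_obs()['q']
for x,y,z,l in ((-.042,-.037,.14,.663),(-.042,-.037,.053,.663),(.032,-.037,.053,.663)):
    T=target(l,1); q,e=follow(q,b2w(x,y,z)+T.apply([HZ,0,0]),T); print(q.round(2),np.round(e,2))
E
```

```text
t 18.1 grasp in board mm [-44.4  38.2 150. ] ori err [-1.929 -0.133  2.472] F [-1.   0.   0.2] w 0.648
tau [-0.05  0.63 -0.01] q [ 0.906  0.687 -1.282  2.243  1.798  0.652  0.014] R [[0.615, -0.785, -0.072], [0.041, -0.059, 0.997], [-0.787, -0.617, -0.004]] p [0.6108 0.002  0.1353]
 t 18.1 grasp in board mm [-44.4  38.2 150. ] ori err [-1.929 -0.133  2.472] F [-1.   0.   0.2] w 0.648
shift mm [  7.9 -75.  -10.5] turn [ 0.004  0.002 -0.001]
shift mm [  7.9 -75.  -97.5] turn [ 0.004  0.002 -0.001]
[ 1.05  0.7  -1.24  2.22  1.81  0.52  0.15] [0. 0.]
[ 0.99  0.94 -1.17  2.24  2.12  0.68 -0.01] [0. 0.]
[ 0.89  0.96 -1.12  2.08  2.02  0.64  0.09] [0. 0.]
```

View pics/side13.png

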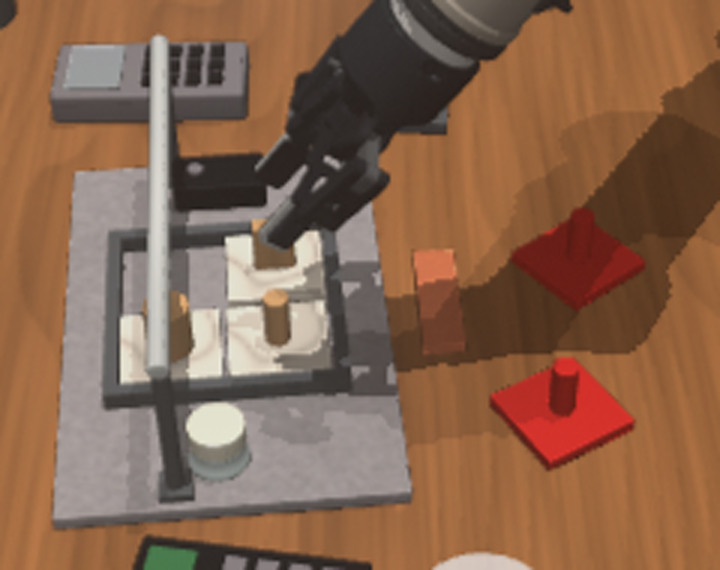

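Emit:
drive_tool(slide=[[1,-12,0],[2,-26,0],[4,-42,-2],[6,-58,-6],[8,-70,-10],[8,-75,-10],[8,-75,-10],[8,-75,-10]], turn=[[0,0,0],[0,0,0],[0,0,0],[0.004,0.002,0],[0.004,0.002,0],[0.004,0.002,0],[0.004,0.002,0],[0.004,0.002,0]], gripper=[0.5,0.5,0.5,0.5,0.5,0.5,0.5,0.5])

```text
t: 18.95
eef_pos: [0.6185, -0.0722, 0.1258]
tool_rot: [-0.624, 0.646, -0.286, -0.333]
contact_force: [-0.1, 0.9, -0.1]
gripper_width: 0.501
```

```bash
python3 st.py; python3 look.py 14 wrist scene
```

```text
t 18.95 grasp in board mm [-41.9 -36.4 140.5] ori err [-1.928 -0.14   2.475] F [-0.1  0.9 -0.1] w 0.501
tau [-0.01  0.71  0.02] q [ 1.039  0.704 -1.229  2.213  1.802  0.529  0.161] R [[0.614, -0.786, -0.073], [0.045, -0.057, 0.997], [-0.788, -0.616, 0.0]] p [ 0.6185 -0.0722  0.1258]
 t 18.95 grasp in board mm [-41.9 -36.4 140.5] ori err [-1.928 -0.14   2.475] F [-0.1  0.9 -0.1] w 0.501
```

View pics/wrist14.png

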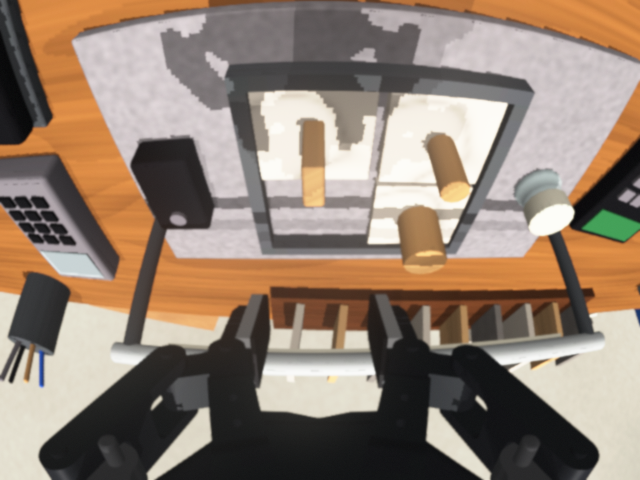

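View pics/scene14.png

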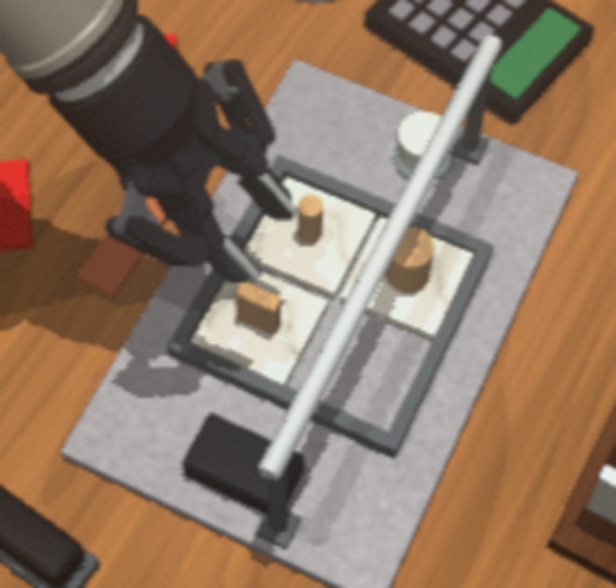

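Emit:
drive_tool(slide=[[0,-2,-12],[0,-2,-26],[0,-2,-42],[0,-2,-56],[0,-2,-70],[0,-2,-81],[0,-2,-87],[0,-2,-87],[0,-2,-87]], turn=[[0,0,0],[0,0,0],[0,0,0],[0,0,0],[0,0,0],[0,0,0],[0,0,0],[0,0,0],[0,0,0]], gripper=[0.5,0.5,0.5,0.5,0.5,0.5,0.5,0.5,0.5])

```text
t: 19.95
eef_pos: [0.6188, -0.0734, 0.0395]
tool_rot: [-0.624, 0.647, -0.286, -0.333]
contact_force: [-0.2, 0.5, -0.6]
gripper_width: 0.501
```

```bash
python3 st.py; python3 look.py 15 wrist side
```

```text
t 19.95 grasp in board mm [-41.7 -37.6  54.2] ori err [-1.928 -0.141  2.473] F [-0.2  0.5 -0.6] w 0.501
tau [-0.    0.65 -0.03] q [ 0.986  0.931 -1.17   2.237  2.111  0.676 -0.003] R [[0.615, -0.785, -0.074], [0.046, -0.058, 0.997], [-0.787, -0.616, 0.0]] p [ 0.6188 -0.0734  0.0395]
 t 19.95 grasp in board mm [-41.7 -37.6  54.2] ori err [-1.928 -0.141  2.473] F [-0.2  0.5 -0.6] w 0.501
```

View pics/wrist15.png

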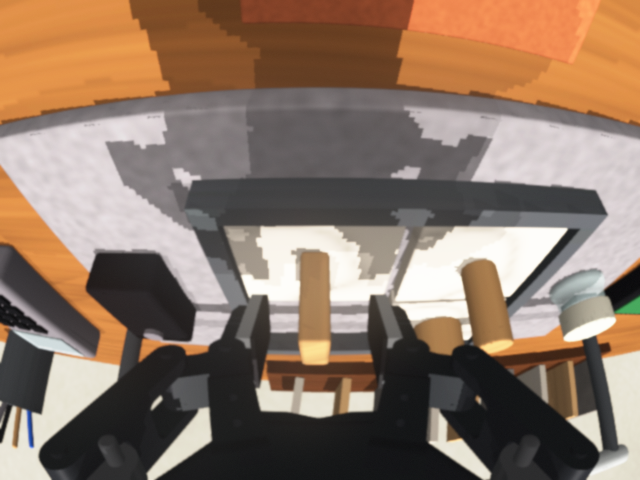

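View pics/side15.png

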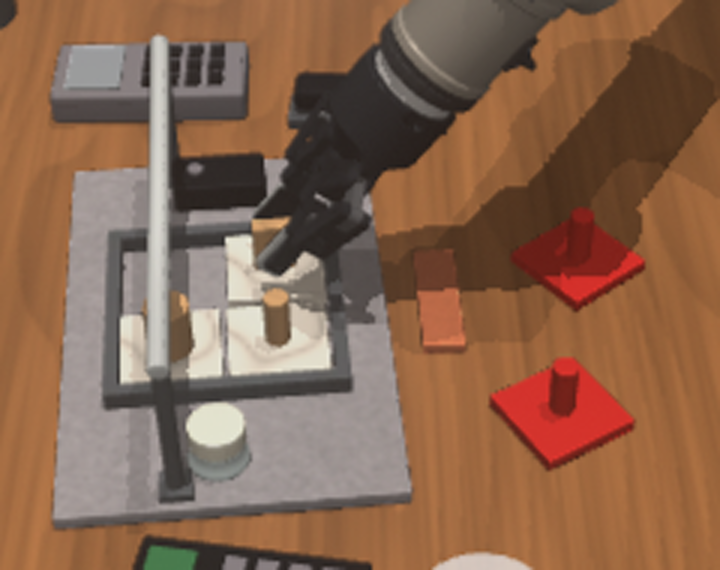

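Emit:
drive_tool(slide=[[0,-1,-2],[0,-1,-2],[0,-1,-2],[0,-1,-2],[0,-1,-2],[0,-1,-2],[0,-1,-2]], turn=[[0,0,0],[0,0,0],[0,0,0],[0,0,0],[0,0,0],[0,0,0],[0,0,0]], gripper=[0.45,0.35,0.25,0.15,0.05,0.05,0.05])

```text
t: 20.75
eef_pos: [0.619, -0.0748, 0.0379]
tool_rot: [-0.624, 0.647, -0.286, -0.333]
contact_force: [-0.4, -0.9, 2.1]
gripper_width: 0.129
```

```bash
python3 st.py; python3 - <<'E'
from h import *
needT(.032,-.0385,.0525,0.663,1)
E
```

```text
t 20.75 grasp in board mm [-41.6 -39.   52.6] ori err [-1.929 -0.139  2.472] F [-0.4 -0.9  2.1] w 0.129
tau [-0.09  0.6  -0.05] q [ 0.987  0.935 -1.168  2.236  2.117  0.678 -0.004] R [[0.615, -0.785, -0.074], [0.045, -0.058, 0.997], [-0.787, -0.617, -0.001]] p [ 0.619  -0.0748  0.0379]
shift mm [73.4  5.7 -0.2] turn [ 0.     0.002 -0.003]
```

Emit:
drive_tool(slide=[[10,1,0],[22,2,0],[34,2,0],[46,3,0],[57,4,0],[67,5,0],[74,5,0],[74,5,0],[74,5,0]], turn=[[0,0,0],[0,0,0],[0,0,0],[0,0,0],[0,0,0],[0,0,0],[0,0,0],[0,0,0],[0,0,0]], gripper=[0.05,0.05,0.05,0.05,0.05,0.05,0.05,0.05,0.05])

```text
t: 21.65
eef_pos: [0.6932, -0.0696, 0.038]
tool_rot: [-0.624, 0.647, -0.286, -0.333]
contact_force: [0.7, -0.0, 0.1]
gripper_width: 0.135
```

```bash
python3 st.py; python3 look.py 16 wrist side
```

```text
t 21.65 grasp in board mm [ 32.7 -39.1  52.7] ori err [-1.929 -0.14   2.472] F [ 0.7 -0.   0.1] w 0.135
tau [ 0.14  0.4  -0.04] q [ 0.881  0.954 -1.109  2.077  2.019  0.636  0.096] R [[0.615, -0.785, -0.074], [0.045, -0.059, 0.997], [-0.787, -0.617, -0.001]] p [ 0.6932 -0.0696  0.038 ]
 t 21.65 grasp in board mm [ 32.7 -39.1  52.7] ori err [-1.929 -0.14   2.472] F [ 0.7 -0.   0.1] w 0.135
```

View pics/wrist16.png

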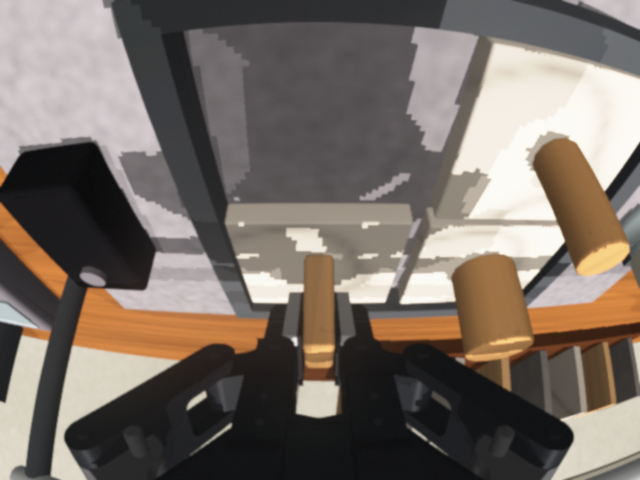

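View pics/side16.png

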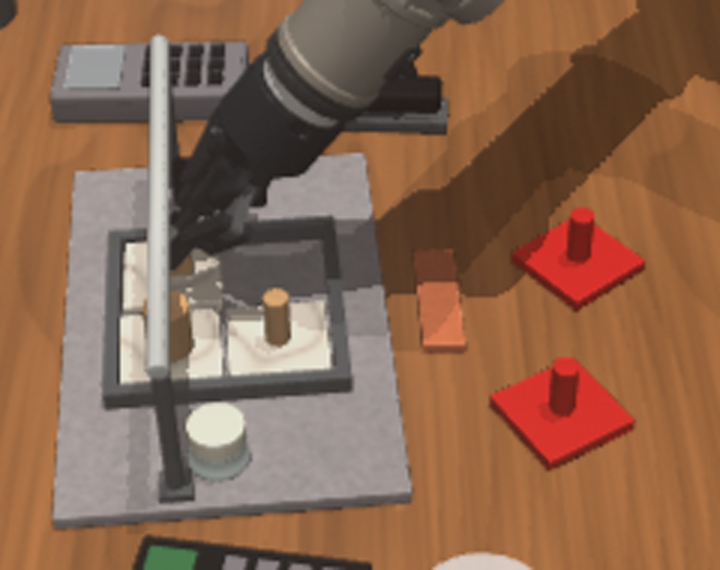

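```bash
python3 - <<'E'
from h import *
from station import bot
c=bot.read_camera("wrist")
for n,uv,z in (("fin near edge L",(229,205),.022),("R",(410,206),.022),("fin near edge bottom R",(412,226),.012),("thick near R",(430,208),.022),("tray near-right corner",(187,30),.026)): print(n,(wray(c,uv,z)*1000).round(1))
E
```

```text
fin near edge L [ -8.3 -71.7  22. ]
R [-8.  -9.1 22. ]
fin near edge bottom R [17.4 -1.6 12. ]
thick near R [-7.1 -1.6 22. ]
tray near-right corner [-74.3 -69.6  26. ]
```

Emit:
drive_tool(slide=[[2,0,0],[4,0,0],[6,0,0],[6,0,0]], turn=[[0,0,0],[0,0,0],[0,0,0],[0,0,0]], gripper=[0.05,0.05,0.05,0.05])

```text
t: 22.2
eef_pos: [0.6956, -0.0694, 0.0378]
tool_rot: [-0.623, 0.647, -0.287, -0.334]
contact_force: [-25.8, -4.4, 23.2]
gripper_width: 0.136
```

```bash
python3 st.py
```

```text
t 22.2 grasp in board mm [ 35.1 -39.   52.6] ori err [-1.925 -0.138  2.474] F [-25.8  -4.4  23.2] w 0.136
tau [-0.56  1.9  -0.52] q [ 0.876  0.953 -1.106  2.07   2.008  0.634  0.106] R [[0.613, -0.787, -0.075], [0.044, -0.06, 0.997], [-0.789, -0.614, -0.002]] p [ 0.6956 -0.0694  0.0378]
```

Emit:
drive_tool(slide=[[-1,0,0],[-1,0,0],[-1,0,0],[-1,0,0],[-9,-1,11],[-20,-2,25],[-32,-2,40],[-45,-3,57],[-60,-4,76],[-75,-5,95]], turn=[[0,0,0],[0,0,0],[0,0,0],[0,0,0],[0,0,0],[0,0,0],[0,0,0],[0,0,0],[0,0,0],[0,0,0]], gripper=[0.05,0.25,0.45,0.5,0.5,0.5,0.5,0.5,0.5,0.5])

```text
t: 23.2
eef_pos: [0.6196, -0.0741, 0.1338]
tool_rot: [-0.623, 0.647, -0.287, -0.334]
contact_force: [-0.3, 0.1, 0.2]
gripper_width: 0.501
```

Emit:
drive_tool(slide=[[-3,0,15],[-6,0,30],[-10,0,50],[-10,0,70],[-10,0,90],[-10,0,90],[-10,0,90]], turn=[[0,0,0],[0,0,0],[0,0,0],[0,0,0],[0,0,0],[0,0,0],[0,0,0]], gripper=[0.5,0.5,0.5,0.5,0.5,0.5,0.5])

```text
t: 23.9
eef_pos: [0.6092, -0.0743, 0.2239]
tool_rot: [-0.622, 0.648, -0.287, -0.333]
contact_force: [-0.7, 0.7, -0.1]
gripper_width: 0.503
```

```bash
python3 st.py; python3 look.py 17 wrist side scene
```

```text
t 23.9 grasp in board mm [-51.4 -37.8 238.7] ori err [-1.924 -0.136  2.473] F [-0.7  0.7 -0.1] w 0.503
tau [-0.02  0.66  0.01] q [ 1.192  0.481 -1.351  2.157  1.248  0.424  0.614] R [[0.613, -0.787, -0.075], [0.043, -0.061, 0.997], [-0.789, -0.615, -0.003]] p [ 0.6092 -0.0743  0.2239]
 t 23.9 grasp in board mm [-51.4 -37.8 238.7] ori err [-1.924 -0.136  2.473] F [-0.7  0.7 -0.1] w 0.503
```

View pics/wrist17.png

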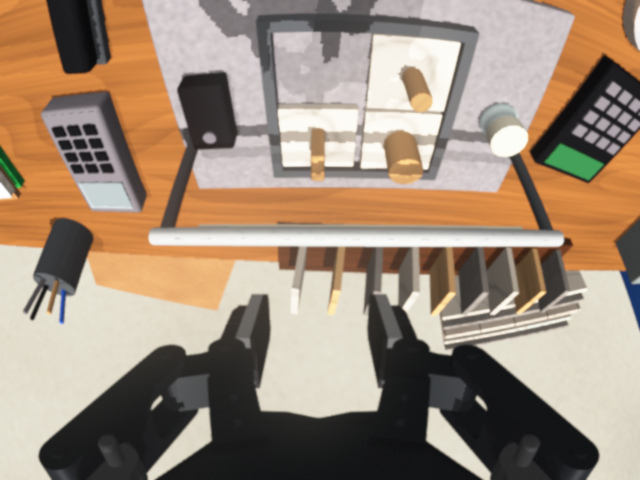

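View pics/side17.png

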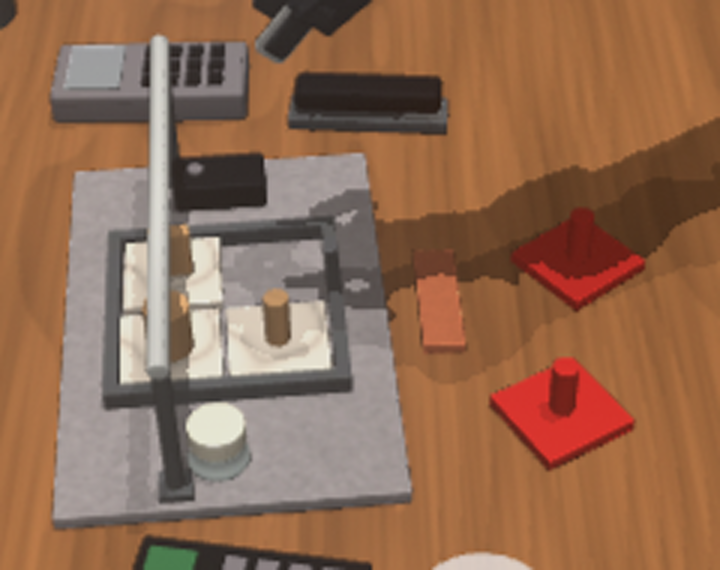

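View pics/scene17.png

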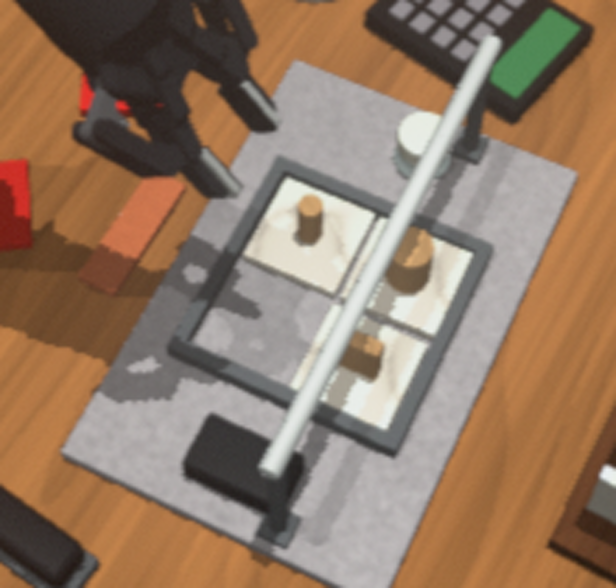

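```bash
python3 - <<'E'
from h import *
from station import bot
c=bot.read_camera("side")
f=lambda p:w2b(onplane(c,(np.array(p)+.5)/3-.5+[200,150],.022))
for p in ((126,240),(221,238),(222,302),(125,307)): print((f(p)*1000).round(1))
E
```

```text
[ 71.2 -76.8  22. ]
[  0.9 -71.9  22. ]
[ 1.8 -3.  22. ]
[70.6 -4.8 22. ]
```

```bash
python3 -c "
from station import bot; print(bot.hand_in())"
```

```text
the job is handed in; nothing more can be done
None
```

The fin tile is in the far right place under the light bar, and I handed the job in at about 24 s. Three slides did it: slim from far left to near left, thick from far right to far left, then fin from near right to far right.

- **Final position:** Rays cast in the side camera put the fin tile's centre at about board (36, -39) mm. That is 2–3 mm from the target, within the 14 mm limit. A last push met the far wall at about 35 N just before I released, so the tile is seated.
- **State of the scene:** The last pictures show all three tiles lying flat inside the frame. The jar, offcut, calculator, stapler, terminal and red look-alikes appear unmoved. The tape is only partly in those views and I did not check it. The tool was clear, with about 1 N or less of contact force.
- **What went wrong on the way:**
  - The first drag of the slim tile stopped halfway because joints 3 and 7 had run up against their limits. The wrist read about 45 N there. I released, gripped again nearly upright, and finished that slide.
  - I then gave the tool a half turn and used that for the other two slides. Joint 3 ran close to its limit during the turn but never read beyond it.
- **Check that disagreed:** A wrist-camera reading of the fin tile's near edge, taken at a grazing angle, scattered by about 25 mm. I set it aside and relied on the wall contact and the side view.

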